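# Clear the roller track and roll the cup crate into the drying bay

## Task

The steel pail has been left standing on the roller track: take it off and hang it by its handle on the hook of the stand, and let go of it there. Then push the white foam crate along the rollers, without lifting it, under the drying hood until it is fully home against the end stop, with the two clay cups still standing in it. Leave everything else on the table where it is.

Things in the scene. Friction and masses are not known exactly. Their poses are not given: they have to be found in the camera images.
- track: Fixed aluminium roller track running along its own y; the bay is at its +y end (to the left). Origin on the table, z up. Free-turning steel rollers 28 mm in diameter, 35 mm apart, tops at z = 48 mm, y = -375 to 290. Side rails: inner faces x = +-75, tops z = 62, y = -410 to 320. Steel end stop: face at y = 310, 150 wide, top z = 110. The rollers drag a little: a released crate soon stops.
- hood_edge (a point): Middle of the lower front edge of the grey drying hood over the bay, at (0, 120, 160) mm of the track, axes of the track. The hood is a fixed block 200 (x) x 200 (y) x 70 mm reaching from here to y = 320 and z = 230, on four 16 mm posts at x = +-93, y = 135 and 305; its sides are open.
- bay_home (a point): Where the crate's origin is when fully home: on the roller tops, at (0, 220, 48) mm of the track, axes of the track. The crate's rear face is then 10 mm inside the hood's front edge: an upright gripper meets the hood too soon, so lean the tool 30 to 45 degrees, fingertips leading towards the bay.
- crate: White foam crate, open on top, 140 (x) x 180 (y) x 75 mm high, walls and floor 10 mm; origin at the centre of its underside. 0.4 kg (varies) plus the cups. Stands on the rollers, length along the track, at the end away from the bay. Its -y face is the one to push, 25 to 50 mm above its underside.
- cup_a: Dark grey clay cup, 66 mm across the rim, 78 mm high, 0.16 kg, loose and upright in the crate; origin at the centre of its underside, z up its axis.
- cup_b: A second cup like cup_a, in the other half of the crate.
- pail: Small steel pail on the rollers between crate and bay; foot 74 mm, rim 90 mm across, 70 mm high, 0.18 kg (varies). Rigid arched handle of 8 mm round bar: uprights from the rim at y = +-43 mm to a straight level top bar along the pail's y, from y = -38 to 38 mm, centreline 130 mm above the underside. Origin at the centre of the underside, z up.
- pail_handle (a point): Middle of the handle's top bar, on its centreline, 130 mm above the pail's underside; axes of the pail (y along the bar). Grip the bar to one side of the middle (about 25 mm) so that the hook can take the middle.
- hook_stand: Fixed stand: foot 100 x 100 x 14 mm, post 18 mm in diameter to 220 mm, and a hook of 10 mm round bar running level from the post along the stand's -x (roughly towards the robot), centreline 210 mm up, ending in an upturned tip that begins 98 mm from the post's axis, leans out to 106 mm and reaches 237 mm up. Origin on the table under the post.
- hook_seat (a point): Top of the level part of the hook, 65 mm from the post's axis, 215 mm above the table: a good place for the handle bar to rest across (bar centreline then 4 mm above this point); axes of the stand (hook points along -x).
- jar: Bystander: grey glaze jar, 76 mm in diameter, 120 mm high; origin at its underside.
- bottle: Bystander: clear bottle, 52 mm in diameter, 110 mm high; origin at its underside.
- brush: Bystander: brush lying on the table beside the track; origin at its underside.
- beaker: Bystander: white mug, 72 mm across, 85 mm high; origin at its underside.
Things that resemble listed ones, but are neither listed nor needed, are in the scene too. Leave any purple look-alike of the cup_b alone.

How it is judged (in metres and radians):
On the way, in this order (a step that is already met when the one before it is completed fails the run):
1. the pail hangs by its handle on the hook, let go (distance between pail_handle and hook_seat below 0.04 m and contact force between pail and hook_stand above 0.4 N and contact force between pail and the fingers below 0.1 N and angle between pail's own z axis and vertical below 0.35 rad and linear speed of pail below 0.1 m/s), for 0.2 s.
2. the crate is home against the end stop of the bay (y of crate in the frame of bay_home above -0.008 m and x of crate in the frame of bay_home between -0.012 and 0.012 m and z of crate in the frame of bay_home below 0.01 m and angle between crate's own z axis and vertical below 0.08 rad), for 0.2 s.
At the end, for the whole second after the job is handed in: Pail at rest, released, hanging on the hook (handle middle within 40 mm of the seat, within 20 degrees of upright); crate at rest, flat on the rollers, within 8 mm of the end stop and 12 mm of the centreline; both cups at rest in it, within 11 degrees of upright (all of step 2 and distance between pail_handle and hook_seat below 0.04 m and contact force between pail and hook_stand above 0.4 N and contact force between pail and the fingers below 0.1 N and angle between pail's own z axis and vertical below 0.35 rad and angle between each of cup_a, cup_b's own z axis and vertical below 0.2 rad and horizontal distance between each of cup_a, cup_b and crate below 0.08 m and z of each of cup_a, cup_b in the frame of crate below 0.03 m and linear speed of each of pail, crate, cup_a, cup_b below 0.03 m/s); the robot touches nothing.
It fails at once if a clay cup is toppled (angle between any of cup_a, cup_b's own z axis and vertical above 0.5 rad).
It fails at once if the crate is lifted off the rollers (by more than 20 mm) (z of crate in the frame of track above 0.068 m).
It fails at once if a bystander is displaced by more than 40 mm (distance of any of jar, bottle, brush, beaker from where it was at the start of the episode above 0.04 m).
It also fails if it takes over 67 s, if anything falls off the work surface, if the arm or the gripper's body presses on something with over 40 N, if the wrist force passes 120 N, or if a joint passes its speed limit or range.

## Robot

A 6-joint arm with a two-finger parallel gripper is mounted at the origin on the work surface. World frame = base frame: x ahead of the robot, y to its left, z up, the work surface at z = 0. Lengths are in mm, angles in rad, forces in N, time in s.
With the tool pointing down it reaches from about 350 to 875 mm from the base axis. Payload 4.2 kg.
Tool frame: the origin (TCP) lies on the mounting face of the last link; the fingertips stand 173 mm ahead of it and the grasp point (between the pads) lies 155 mm ahead of it; z points along the fingers, y is the direction in which the jaws open and shut (so a half turn about z gives the same grasp; the last joint's range is limited). The gripper opens to 85 mm and grips with 20 to 120 N. Pads are 22 mm wide; open, the fingers measure 114 mm over their backs; the gripper's body (76 mm by 85 mm) begins 54 mm behind the grasp point. The pads swing forward as they close: fully open they stand 13 mm farther back than shut.
Start: joints at [1.587, 0.385, 0.008, 0, -1.194, -0.259], TCP at [150.232, 606.655, 404.712] pointing down, gripper open.
Joint ranges: [-3.14, 3.14], [-1.21, 2.06], [-1.07, 1.41], [-3.16, 2.05], [-2.99, -0.16], [-3.1, 3.1]. Speed limits (rad/s): [2.79, 2.79, 3.14, 3.14, 3.14, 3.14].

## Interface

Orientations are given as a unit quaternion [x, y, z, w].
In Python, from bench import arm gives the robot as it stands. The module is installed in compiled form; this text tells all that it offers.
- The arm moves only by the tool play_rows, never from a script. Its argument "moves" is a list of rows, each a list of 3 entries, a list of its own where there are three numbers: the shift along the world's x, y, z in units of 30 cm (1.0 is 30 cm), then the turn about the world's z in units of 30 degrees (1.0 is 30 degrees), then the gripper's target within -1 to 1 (shut at 1, half-way at 0, fully open at -1). In form: [[[x, y, z], turn, jaw], ...]. A call has 1 to 12 rows; each row is the pose to reach, as a shift and turn from the pose measured when the call began; what a row does not reach only later rows make up. A row lasts 1/8 s, in which the tool goes at most 62.5 mm and 10.7 degrees, less where a joint would pass 70% of its speed; a pose out of reach is approached as far as the arm can. A call with a number of a shift or a turn outside -1 to 1 is refused whole. A call with a gripper value outside its range is refused whole. The fingers move at their own pace and stop on an object; the grip force is fixed at half the most. Time passes only in rows, so rows that repeat a pose let the fingers close. It gives the time, the measured TCP pose, the force and the opening at its end, in the units of the state.
- arm.read_state(): the state, without advancing time (a new reading comes with each control period).
- arm.get_image(name): name is "side" or "top" or "wrist"; returns a dict with "pixels" (420x560x3 uint8, red, green, blue), "vfov" (degrees; the focal length in pixels is half the picture's height over the tangent of half this angle, whatever the lens; pixels are square), "cx", "cy" (the principal point, pixels), "dist" ([k1, k2, p1, p2, k3] as OpenCV has them; the pictures are not rectified), "xyz" and "rotation" of the camera in the world. Camera axes: x right, y up, looking along -z (the intrinsics and any distortion apply to the point x, -y, -z); pixel columns grow to the right and rows downward; lengths in mm; the calibration is good to about 2 mm. A picture is of the moment at which its call begins. There is no depth.
- arm.job_done(): hands the job in, once; it reports no verdict.
Trained networks look in a picture, given as the dict that the camera call returned (one of the last four; its "shot" number tells which), for a name from the list of things; names that differ only in an ending like _2 or _b are one class to them, and where a whole thing is asked for, a point or a joint stands for the part that bears it (a point fixed in the world has none). Each returns a list of dicts, best first, with "conf" (0 to 1); they miss things now and then, are a little off and sometimes report something else, mostly with a low value. They report only what shows in the picture. A call takes as long as a camera call. They do not tell look-alikes from the thing itself.
- arm.look_for(name, picture): "centre" ([x, y, z] in mm, in world coordinates, good to about 4 mm: the middle of the surface that is visible of it).
The state is a dict: "clock": time; "joints": joint angles; "joint_vel": joint speeds; "joint_efforts": joint torques, N m; "position": TCP position; "ee_rot": TCP orientation; "contact_force": force on the tool from outside, world axes, zero at the start; "wrist_torque": the same for the moment, N m; "gripper_width": finger opening in mm.
Only numpy, scipy, OpenCV 4.12 (cv2) and the standard library are available. Lean on these libraries where they do the work, as an engineer would, in place of code of your own. Each camera call takes 0.05 s, during which the arm holds its last target.

## Working session

There is one attempt and no reset: what is moved stays moved. The work goes in short steps, Python scripts to look and compute and a tool call to move; the robot and the scene stay as the last step left them, time stands still between calls to the robot, and variables do not carry over. Pictures are saved under pics/ and viewed, and the job is handed in when it is done.

Besides the shell and the picture viewer there is one more tool, called after ">>>" as name([rows], argument=value, ...), one row to a line, values as JSON. play_rows: Moves the arm, as the interface text tells. Shifts and turns lie within -1 to 1; 1 stands for 30 cm of shift or 30 degrees of turn. Its arguments: {"type":"object","properties":{"moves":{"type":"array"}},"required":["moves"]}

```bash
mkdir -p pics; cat > h.py <<'E'
import numpy as np, cv2, json
from scipy.spatial.transform import Rotation as R
from bench import arm
def K(p):
    f=p["pixels"].shape[0]/2/np.tan(np.radians(p["vfov"])/2)
    return np.array([[f,0,p["cx"]],[0,f,p["cy"]],[0,0,1.]]),np.array(p["dist"],float)
def rot(p):
    r=np.array(p["rotation"],float)
    return r if r.shape==(3,3) else R.from_quat(r).as_matrix()
def proj(p,X):
    k,d=K(p); c=(np.atleast_2d(X)-np.array(p["xyz"]))@rot(p); c=c*[1,-1,-1]
    return cv2.projectPoints(c.astype(float),np.zeros(3),np.zeros(3),k,d)[0][:,0]
def ray(p,uv):
    k,d=K(p); n=cv2.undistortPoints(np.array(uv,float).reshape(-1,1,2),k,d)[:,0]
    v=np.c_[n[:,0],-n[:,1],-np.ones(len(n))]@rot(p).T
    return np.array(p["xyz"]),v/np.linalg.norm(v,axis=1)[:,None]
def atz(p,uv,z):
    o,v=ray(p,uv); return o+v*((z-o[2])/v[:,2])[:,None]
def tri(ps,uvs):
    A=np.zeros((3,3));b=np.zeros(3)
    L=[]
    for p,uv in zip(ps,uvs):
        o,v=ray(p,uv);v=v[0];M=np.eye(3)-np.outer(v,v);A+=M;b+=M@o;L.append((M,o))
    x=np.linalg.solve(A,b); return x,[round(float(np.linalg.norm(M@(x-o))),1) for M,o in L]
def save(p,n): 
    cv2.imwrite(f"pics/{n}.png",p["pixels"][...,::-1]); np.save(f"pics/{n}.npy",p,allow_pickle=True)
def load(n): return np.load(f"pics/{n}.npy",allow_pickle=True).item()
E
python3 - <<'E'
from h import *
names=["track","hood_edge","crate","cup_a","pail","pail_handle","hook_stand","hook_seat","jar","bottle","brush","beaker","bay_home"]
s=arm.read_state(); print(s)
for c in ["side","top","wrist"]:
    p=arm.get_image(c); save(p,c+"0"); print(c,{k:v for k,v in p.items() if k!="pixels"})
    for n in names:
        try: print(n,[(np.round(d["centre"]).tolist(),round(d["conf"],2)) for d in arm.look_for(n,p)][:4])
        except Exception as e: print(n,e)
print(arm.read_state()["clock"])
E
```

```text
{'clock': 0.0, 'joints': array([ 1.58662380e+00,  3.85562679e-01,  6.64482347e-03, -4.68860615e-04,
       -1.19399900e+00, -2.58591837e-01]), 'joint_vel': array([-0.00145918,  0.00027101,  0.00087665, -0.00085949,  0.00075916,
        0.00054066]), 'joint_efforts': array([-1.80166619e-03, -3.92291522e+01,  1.88399148e+01,  4.18613032e+00,
       -4.56679700e-03,  4.53997373e-07]), 'position': array([150.16581039, 606.48905027, 403.62938455]), 'ee_rot': array([ 9.92631166e-01, -1.21170114e-01, -7.08224995e-05,  1.08010351e-03]), 'contact_force': array([-0.52681743,  0.08951957, -0.28173031]), 'wrist_torque': array([ 0.02232239,  0.05076162, -0.01102643]), 'gripper_width': 85.20073864508322}
side {'vfov': 56.10947010302854, 'cx': 286.1777553590506, 'cy': 209.20443960193387, 'dist': array([-0.06371258,  0.        ,  0.        ,  0.        ,  0.        ]), 'xyz': array([  -6.45154695, -511.08263497,  894.16224188]), 'rotation': array([ 0.35161435, -0.15220626, -0.36516439,  0.84844303]), 'shot': 1}
track [([451.0, 181.0, 56.0], 0.7)]
hood_edge [([448.0, 183.0, 53.0], 0.6), ([480.0, -247
[... 1344 characters left out ...]
)]
jar [([726.0, -150.0, 117.0], 0.58)]
bottle [([486.0, 193.0, 232.0], 0.58), ([747.0, 101.0, 14.0], 0.19)]
brush [([660.0, -4.0, 18.0], 0.7)]
beaker [([483.0, 194.0, 228.0], 0.67), ([301.0, 279.0, 34.0], 0.58)]
bay_home [([482.0, 197.0, 229.0], 0.76)]
wrist {'vfov': 64.88020366839007, 'cx': 282.11234694072147, 'cy': 203.59117582214617, 'dist': array([0.01871388, 0.        , 0.        , 0.        , 0.        ]), 'xyz': array([231.52202944, 586.59508806, 372.89042063]), 'rotation': array([ 0.10150703, -0.12907844,  0.77657427, -0.60824953]), 'shot': 3}
track []
hood_edge []
crate []
cup_a []
pail []
pail_handle []
hook_stand []
hook_seat []
jar []
bottle []
brush []
beaker []
bay_home []
2.1
```

View pics/side0.png

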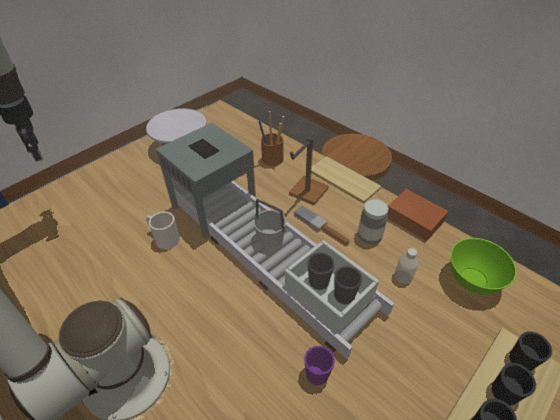

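View pics/top0.png

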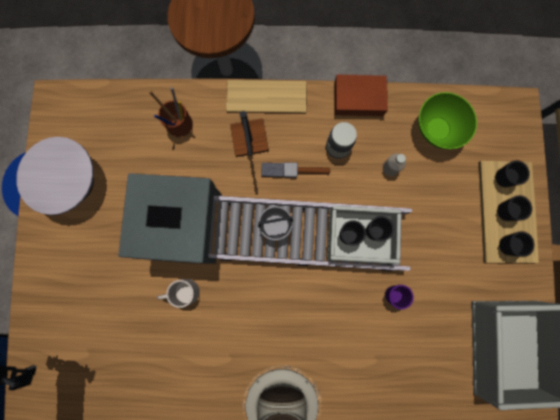

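```bash
python3 - <<'E'
from h import *
s=load("side0")["pixels"][...,::-1]; t=load("top0")["pixels"][...,::-1]
def crop(im,x0,y0,w,h,n,k=5):
    c=cv2.resize(im[y0:y0+h,x0:x0+w],None,fx=k,fy=k,interpolation=cv2.INTER_CUBIC)
    for i in range(0,w,10):
        cv2.putText(c,str(x0+i),(i*k,10),0,.35,(0,255,255),1); cv2.line(c,(i*k,12),(i*k,18),(0,255,255),1)
    for j in range(0,h,10):
        cv2.putText(c,str(y0+j),(0,j*k+4),0,.35,(0,255,255),1); 
    cv2.imwrite(f"pics/{n}.png",c)
crop(s,230,130,120,120,"cs1"); crop(t,200,100,160,110,"ct0"); crop(t,200,180,160,110,"ct1"); crop(t,300,190,130,110,"ct2")
E
```

```text
(no output)
```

View pics/cs1.png

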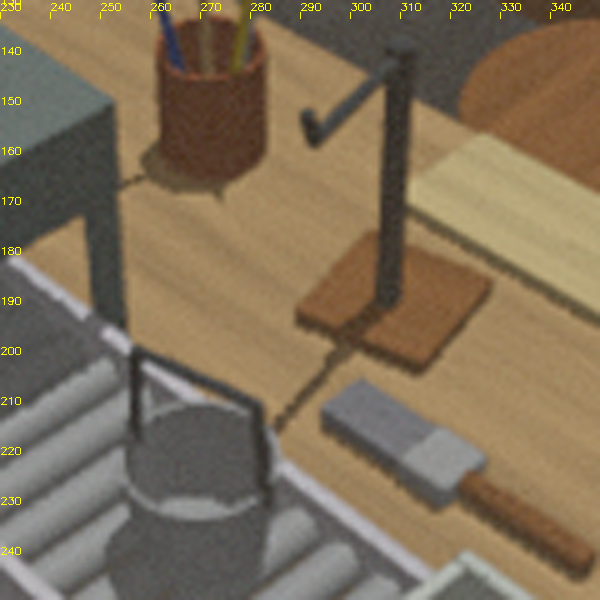

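View pics/ct0.png

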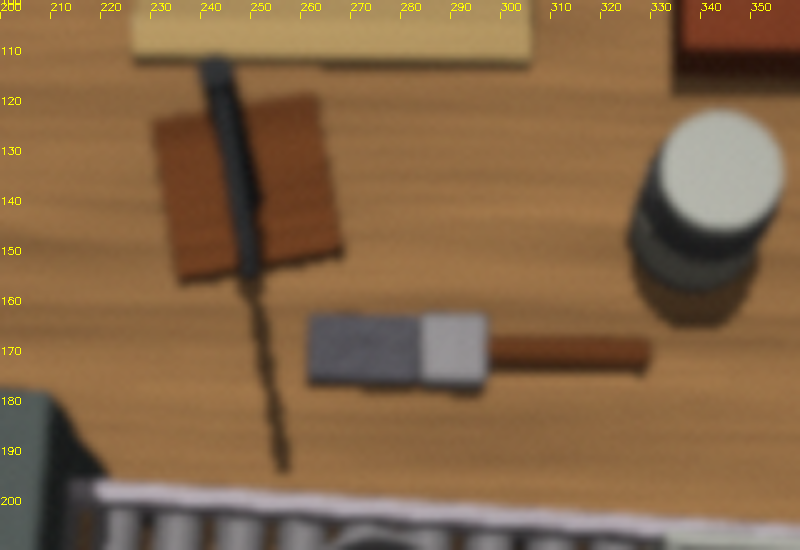

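View pics/ct1.png

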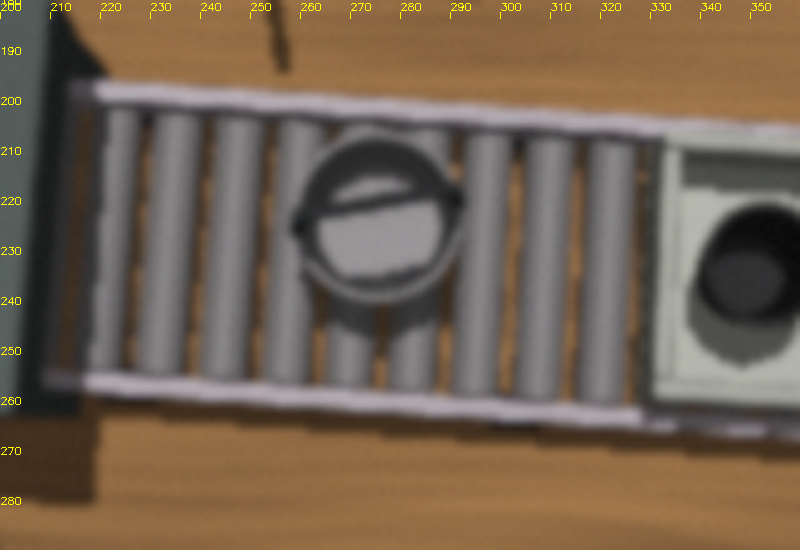

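View pics/ct2.png

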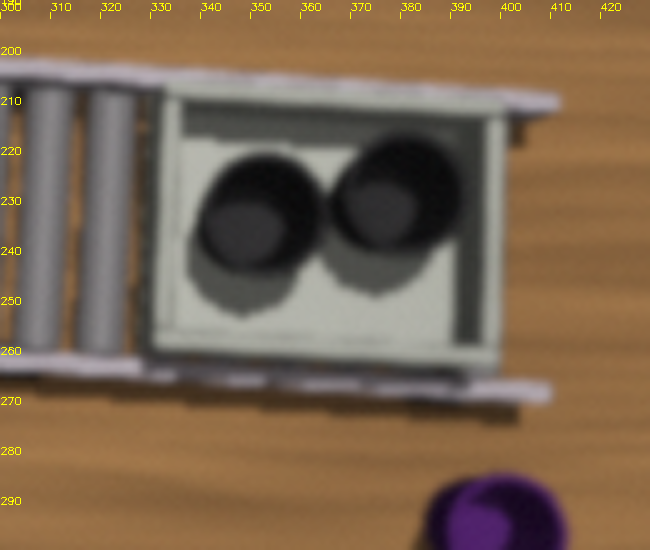

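```bash
python3 - <<'E'
from h import *
s=load("side0");t=load("top0")
np.set_printoptions(suppress=True,precision=1)
print("bar ends",tri([s,t],[(256.5,201),(260.5,224)]),tri([s,t],[(281.5,211.5),(290,218.8)]))
print("bar at z=178 top",atz(t,[(260.5,224),(290,218.8)],178),"side",atz(s,[(256.5,201),(281.5,211.5)],178))
print("post top",tri([s,t],[(310,139.5),(241.5,113.5)]), "tip",tri([s,t],[(291.3,144),(249.5,154)]))
print("foot corners top",atz(t,[(231,124),(262.5,118.5),(268.5,150),(236,156)],14), "side", atz(s,[(306,176),(328,187),(313,204),(289,192.5)],14))
# track rails: z=62
a=atz(t,[(220,197.5),(330,204.5),(409,209.5)],62); b=atz(t,[(220,257.5),(320,262.5),(407,267)],62); print("rails",a,b)
hd=atz(t,[(210.5,176),(127,175),(122,258),(208.5,262)],230);print("hood top",hd)
print("crate rim",atz(t,[(332,208),(400,211),(399,262.5),(330,259)],123))
E
```

```text
bar ends (array([484.7,  59.4, 177.2]), [0.1, 0.1]) (array([500.3, -13.9, 177. ]), [2.3, 2.3])
bar at z=178 top [[484.6  59.4 178. ]
 [498.4 -12.5 178. ]] side [[484.2  58.7 178. ]
 [501.5 -15.9 178. ]]
post top (array([754.6, 110.2, 210.8]), [0.9, 0.9]) tip (array([637.2,  81.2, 269. ]), [3.0, 3.0])
foot corners top [[796.9 162.7  14. ]
 [815.2  69.6  14. ]
 [718.7  49.8  14. ]
 [699.2 144.5  14. ]] side [[800.5 155.7  14. ]
 [808.5  64.5  14. ]
 [711.6  47.7  14. ]
 [698.5 140.7  14. ]]
rails [[ 567.7  179.2   62. ]
 [ 552.7 -124.4   62. ]
 [ 542.1 -344.    62. ]] [[ 403.2  173.4   62. ]
 [ 393.9  -97.3   62. ]
 [ 384.2 -334.5   62. ]]
hood top [[591.1 177.  230. ]
 [591.2 377.1 230. ]
 [395.2 375.8 230. ]
 [390.2 173.8 230. ]]
crate rim [[ 534.4 -122.3  123. ]
 [ 529.2 -300.4  123. ]
 [ 395.8 -294.9  123. ]
 [ 402.8 -117.   123. ]]
```

```bash
cat > ov.py <<'E'
from h import *
def T(x,y,yaw): 
    c,s=np.cos(yaw),np.sin(yaw); return lambda P:np.c_[x+c*np.array(P)[:,0]-s*np.array(P)[:,1], y+s*np.array(P)[:,0]+c*np.array(P)[:,1], np.array(P)[:,2]]
def lines(tr,st,cr,pl):
    L=[]
    f=T(*tr)
    for x in(-75,75): L.append(f([(x,-410,62),(x,320,62)]))
    L.append(f([(-100,120,160),(100,120,160),(100,120,230),(-100,120,230),(-100,120,160)]))
    L.append(f([(-100,120,230),(-100,320,230),(100,320,230),(100,120,230)]))
    g=T(*st)
    L.append(g([(-50,-50,14),(50,-50,14),(50,50,14),(-50,50,14),(-50,-50,14)]))
    L.append(g([(0,0,14),(0,0,220)])); L.append(g([(0,0,210),(-98,0,210),(-106,0,237)]))
    c=T(*cr)
    for z in(48,123): L.append(c([(-70,-90,z),(70,-90,z),(70,90,z),(-70,90,z),(-70,-90,z)]))
    p=T(*pl)
    a=np.linspace(0,2*np.pi,40); L.append(p(np.c_[45*np.cos(a),45*np.sin(a),a*0+118])); L.append(p(np.c_[37*np.cos(a),37*np.sin(a),a*0+48]))
    L.append(p([(0,-43,118),(0,-38,178),(0,38,178),(0,43,118)]))
    return L
def draw(p,L,box,n,k=4):
    x0,y0,w,h=box
    im=cv2.resize(p["pixels"][y0:y0+h,x0:x0+w,::-1],None,fx=k,fy=k,interpolation=cv2.INTER_CUBIC)
    for l in L:
        q=np.vstack([np.linspace(l[i],l[i+1],12) for i in range(len(l)-1)])
        q=((proj(p,q)-[x0,y0]+.5)*k).astype(int)
        cv2.polylines(im,[q.reshape(-1,1,2)],False,(0,255,0),1)
    cv2.imwrite(f"pics/{n}.png",im)
E
python3 - <<'E'
from ov import *
tr=(483.5,55.5,-0.043); tr=(490.7-120*np.sin(.043),175.4-120*np.cos(.043),-.043)
st=(756,104.5,np.arctan2(.18,.983)); cr=(465.5,-208.5,-.043); pl=(492.5,22.5,np.arctan2(15.6,73.3))
L=lines(tr,st,cr,pl)
draw(load("side0"),L,(150,110,200,150),"os1"); draw(load("top0"),L,(110,100,200,150),"ot1");draw(load("top0"),L,(250,170,170,110),"ot2");draw(load("side0"),L,(240,190,170,150),"os2")
E
```

```text
(no output)
```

View pics/os1.png

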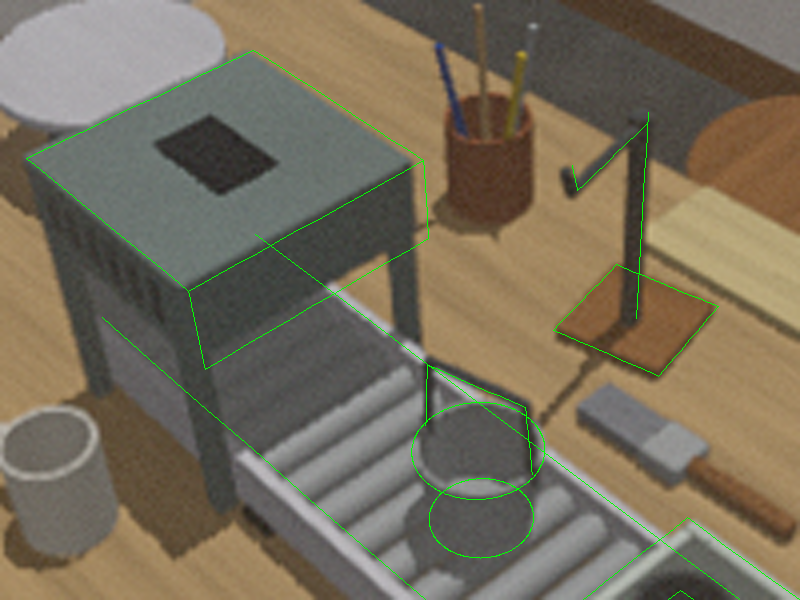

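View pics/ot1.png

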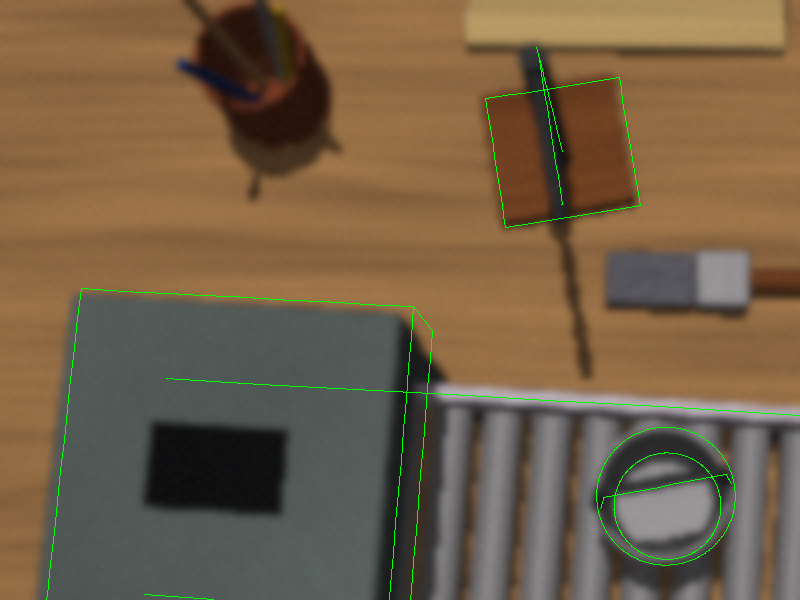

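View pics/ot2.png

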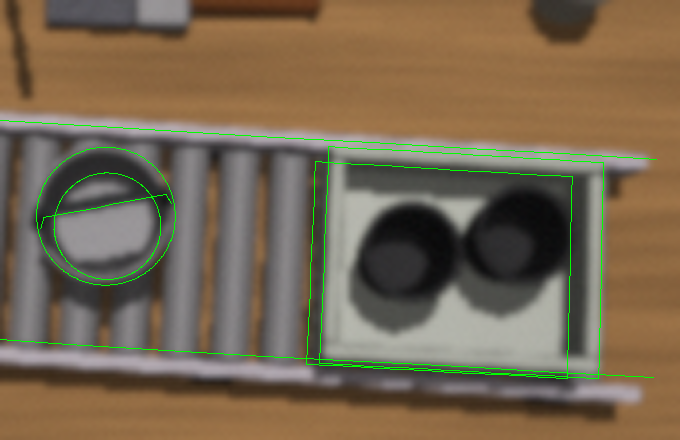

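View pics/os2.png

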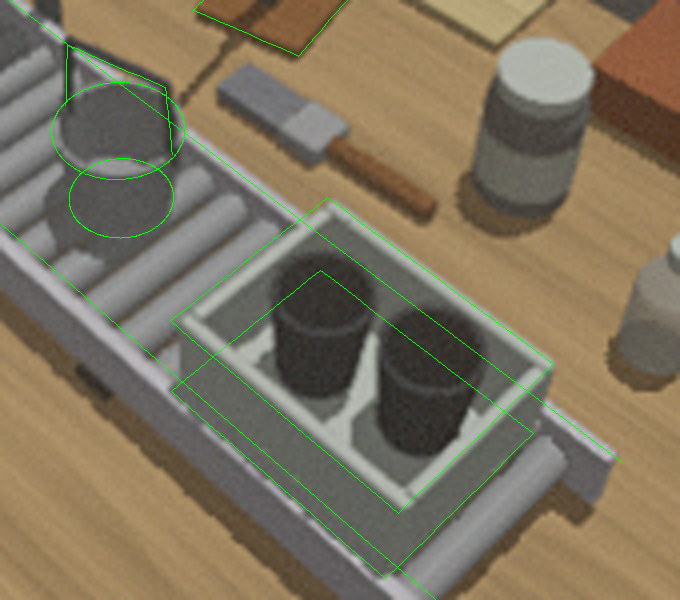

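>>> play_rows([
  [[0,0,0.2],0,-1],
  [[0.1,-0.2,0.25],-0.3,-1],
  [[0.2,-0.4,0.25],-0.6,-1],
  [[0.3,-0.6,0.25],-0.9,-1],
  [[0.45,-0.8,0.25],-1,-1],
  [[0.55,-0.95,0.25],-1,-1],
  [[0.55,-0.95,0.25],-1,-1],
  [[0.55,-0.95,0.25],-1,-1],
])

```text
clock: 3.1
position: [315.7, 320.4, 480.1]
ee_rot: [0.927, -0.375, 0.0, -0.001]
contact_force: [-0.1, 0.4, -0.1]
gripper_width: 85.3
```

>>> play_rows([
  [[0.12,-0.2,0],-0.3,-1],
  [[0.24,-0.4,0],-0.6,-1],
  [[0.38,-0.6,0],-0.9,-1],
  [[0.5,-0.8,0],-1,-1],
  [[0.57,-0.91,-0.05],-1,-1],
  [[0.57,-0.91,-0.1],-1,-1],
  [[0.57,-0.91,-0.1],-1,-1],
])

```text
clock: 3.98
position: [487.2, 47.3, 448.5]
ee_rot: [0.798, -0.603, -0.001, 0.001]
contact_force: [-0.7, -1.3, 0.1]
gripper_width: 85.5
```

```bash
python3 - <<'E'
from ov import *
p=arm.get_image("wrist"); save(p,"w1"); print(p["xyz"],R.from_quat(p["rotation"]).as_matrix()[:,2])
for n in ["pail_handle","hook_seat","pail"]: print(n,[(np.round(d["centre"]).tolist(),round(d["conf"],2)) for d in arm.look_for(n,p)][:4])
E
```

```text
[509.97304964 -33.15843818 416.69543615] [ 0.09111741 -0.31090902  0.94606194]
pail_handle [([498.0, 32.0, 91.0], 0.98), ([660.0, -0.0, 20.0], 0.67)]
hook_seat [([494.0, 27.0, 94.0], 0.73)]
pail [([498.0, 28.0, 93.0], 0.8)]
```

View pics/w1.png

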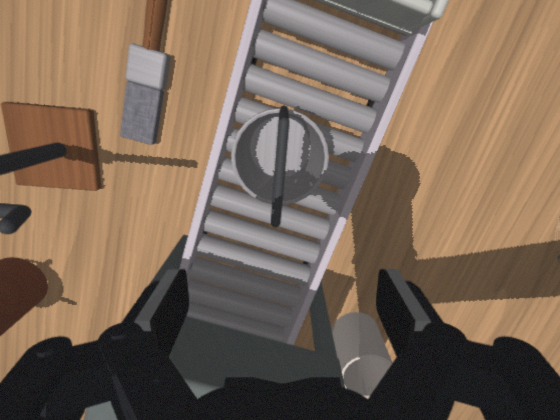

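```bash
python3 - <<'E'
from ov import *
np.set_printoptions(suppress=True,precision=1)
s=load("side0");t=load("top0");w=load("w1")
im=cv2.resize(w["pixels"][60:260,0:360,::-1],None,fx=2.2,fy=2.2,interpolation=cv2.INTER_CUBIC);cv2.imwrite("pics/cw1.png",im)
for e,(a,b,c) in dict(p=((256.5,201),(260.5,224),(276.5,220)),m=((281.5,211.5),(290,218.8),(284,112))).items():
    print(e,tri([s,t,w],[a,b,c]),tri([s,w],[a,c]),atz(w,[c],178))
E
```

```text
p (array([486. ,  60.1, 175.6]), [0.4, 1.3, 1.3]) (array([486.9,  61.3, 174.2]), [0.4, 0.4]) [[487.5  59.4 178. ]]
m (array([501.6, -15.9, 176.5]), [1.0, 4.5, 4.7]) (array([502.6, -18.1, 178.4]), [2.4, 2.4]) [[504.2 -19.9 178. ]]
```

View pics/cw1.png

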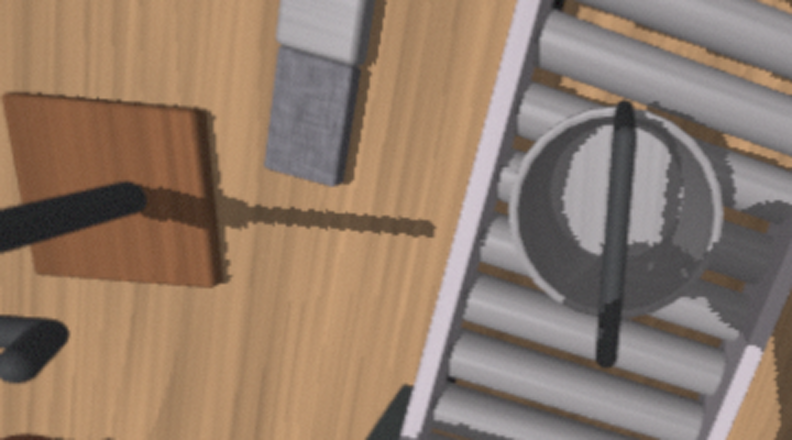

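>>> play_rows([
  [[0,0,-0.15],-0.13,-1],
  [[0,0,-0.28],-0.13,-1],
  [[0,0,-0.38],-0.13,-1],
  [[0,0,-0.38],-0.13,-1],
  [[0,0,-0.38],-0.13,1],
  [[0,0,-0.38],-0.13,1],
  [[0,0,-0.38],-0.13,1],
  [[0,0,-0.38],-0.13,1],
  [[0,0,-0.38],-0.13,1],
])

```text
clock: 5.3
position: [486.8, 48.6, 337.6]
ee_rot: [0.778, -0.628, 0.001, -0.002]
contact_force: [-0.4, -0.2, 0.6]
gripper_width: 6.0
```

```bash
python3 - <<'E'
from ov import *
st=arm.read_state(); print(st["position"],st["gripper_width"],st["contact_force"])
p=arm.get_image("wrist"); save(p,"w2"); p=arm.get_image("side"); save(p,"s2")
c=cv2.resize(p["pixels"][100:270,200:400,::-1],None,fx=3.5,fy=3.5,interpolation=cv2.INTER_CUBIC);cv2.imwrite("pics/s2c.png",c)
E
```

```text
[486.83621398  48.58112567 337.56537104] 5.992800114324728 [-0.3879715  -0.15179589  0.60747032]
```

View pics/w2.png

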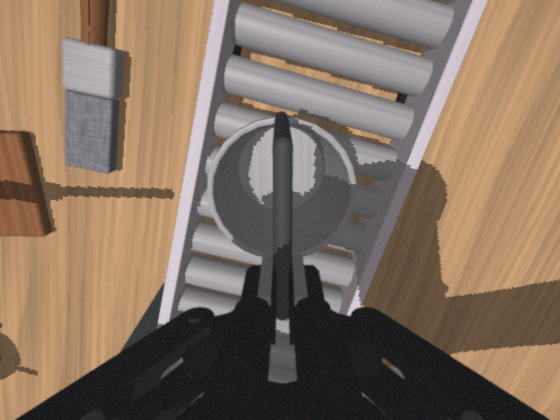

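View pics/s2c.png

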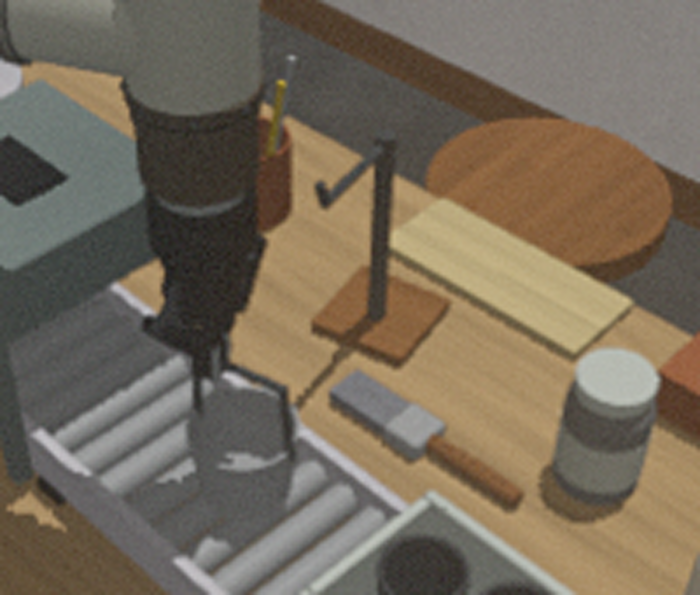

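```bash
cat > fit.py <<'E'
from ov import *
from scipy.optimize import least_squares
s=load("side0");t=load("top0");w=load("w1")
np.set_printoptions(suppress=True,precision=2)
# (view, pixel, stand point)
F=[(t,(231,124),(50,50,14)),(t,(262.5,118.5),(50,-50,14)),(t,(268.5,150),(-50,-50,14)),(t,(236,156),(-50,50,14)),
(s,(306,176),(50,50,14)),(s,(328,187),(50,-50,14)),(s,(313,203.5),(-50,-50,14)),(s,(289,192.5),(-50,50,14)),
(w,(93.2,109.1),(-50,-50,14)),(w,(97.7,190.5),(-50,50,14))]
P=[(t,(242,113),(0,0,220)),(t,(249.5,153),(-106,0,237)),(s,(309.8,140),(0,0,218)),(s,(307.3,189.5),(0,0,14)),(s,(292,157),(-100,0,210)),(s,(291.3,144.5),(-106,0,237)),(w,(59,149.5),(0,0,14))]
def fit(D):
    def r(q):
        f=T(*q); return np.concatenate([proj(v,f([X]))[0]-u for v,u,X in D])
    o=least_squares(r,(756,104,.18),loss="soft_l1"); return o.x,r(o.x).reshape(-1,2)
for n,D in (("foot",F),("post",P),("all",F+P)):
    x,r=fit(D); print(n,x,np.degrees(x[2])); print(r.tolist() and np.round(r,1).tolist())
    f=T(*x); print("seat",f([(-65,0,215)]))
for v,n in((t,"top"),(s,"side"),(w,"wrist")):
    print(n,fit([d for d in F if d[0] is v])[0] if n!="wrist" else "")
E
python3 fit.py
```

```text
foot [756.59 104.79   0.16] 9.067334303212485
[[0.2, -0.4], [2.1, 0.5], [0.7, 1.2], [-0.6, -0.0], [-1.8, -0.5], [1.3, -0.6], [0.7, -0.0], [-1.1, -0.9], [-0.5, -0.1], [0.4, 0.3]]
seat [[692.41  94.55 215.  ]]
post [750.22 106.83   0.19] 11.106903011036772
[[0.7, 0.5], [-0.2, -0.0], [-0.1, -1.4], [-0.3, 0.1], [-0.0, 1.2], [-0.4, 7.0], [-0.8, 0.1]]
seat [[686.44  94.31 215.  ]]
all [754.59 106.18   0.18] 10.153338814820934
[[-0.5, 0.6], [1.3, 0.8], [0.5, 1.5], [-0.7, 0.9], [-2.9, -0.3], [0.5, -0.8], [0.4, 0.0], [-1.7, -0.5], [0.3, 0.7], [2.6, 1.1], [1.0, -1.2], [-0.6, -1.7], [1.0, -1.9], [0.8, -0.4], [0.7, 0.4], [0.3, 6.2], [-4.5, -1.4]]
seat [[690.61  94.72 215.  ]]
top [757.53 106.7    0.2 ]
side [755.83 102.52   0.13]
wrist
```

>>> play_rows([
  [[0,0,0.06],0,1],
  [[0,0,0.14],0,1],
  [[0,0,0.24],-0.06,1],
  [[0.04,0.06,0.24],-0.06,1],
  [[0.1,0.14,0.24],-0.06,1],
  [[0.15,0.2,0.24],-0.06,1],
  [[0.18,0.243,0.24],-0.06,1],
  [[0.18,0.243,0.24],-0.06,1],
  [[0.18,0.243,0.24],-0.06,1],
])

```text
clock: 6.52
position: [540.5, 121.2, 408.9]
ee_rot: [0.768, -0.64, 0.001, -0.001]
contact_force: [-0.3, -0.6, -1.4]
gripper_width: 5.5
```

```bash
python3 - <<'E'
from ov import *
st=arm.read_state(); print(st["position"],st["ee_rot"],st["gripper_width"],st["contact_force"])
p=arm.get_image("wrist"); save(p,"w3"); p=arm.get_image("side"); save(p,"s3")
c=cv2.resize(p["pixels"][70:240,200:400,::-1],None,fx=3.5,fy=3.5,interpolation=cv2.INTER_CUBIC);cv2.imwrite("pics/s3c.png",c)
p=arm.get_image("top"); save(p,"t3")
c=cv2.resize(p["pixels"][80:250,180:380,::-1],None,fx=3.5,fy=3.5,interpolation=cv2.INTER_CUBIC);cv2.imwrite("pics/t3c.png",c)
E
```

```text
[540.48991752 121.23916438 408.92577906] [ 7.68085200e-01 -6.40346633e-01  7.18511624e-04 -8.93768687e-04] 5.529016360683555 [-0.30216306 -0.61222147 -1.40082418]
```

View pics/w3.png

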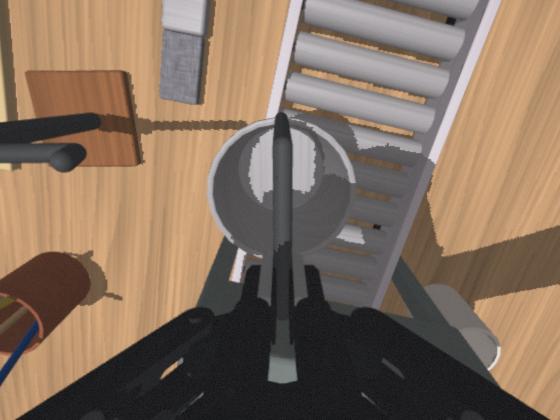

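View pics/s3c.png

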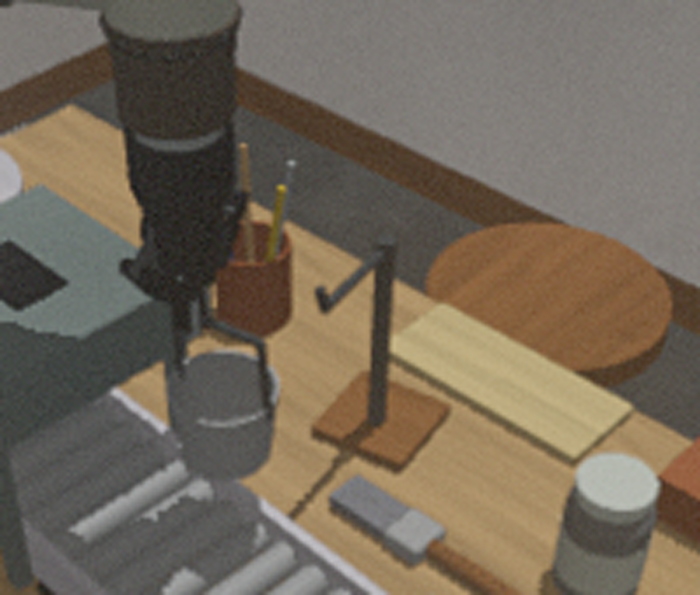

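View pics/t3c.png

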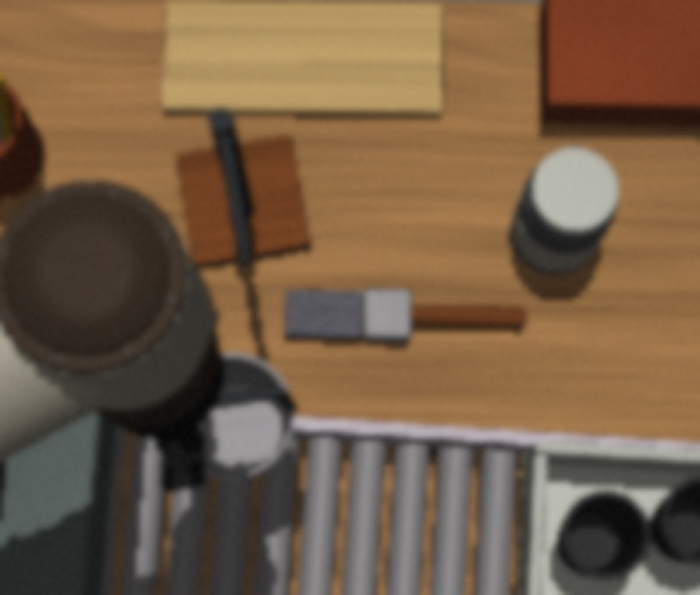

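```bash
python3 - <<'E'
from ov import *
np.set_printoptions(suppress=True,precision=1)
w=load("w3")
print("tip top",atz(w,[(68,157)],232), "bar level z=210 at col 20",atz(w,[(20,153)],210))
print("bar -y end",atz(w,[(281.5,122)],249))
tcp=np.array([540.5,121.2]); m=tcp+[5,-27]
print("mid px",proj(w,[[m[0],m[1],249]]),"end px",proj(w,[[m[0]+7.5,m[1]-38.,249]]))
st=(752.5,105.8,np.radians(10.4)); f=T(*st); print(f([(-65,0,215),(-106,0,237),(-98,0,210)]),proj(w,f([(-106,0,237),(-98,0,210),(0,0,14)])))
tt=load("t3"); print(proj(tt,f([(-106,0,237),(0,0,220)])))
E
```

```text
tip top [[643.7  83.7 232. ]] bar level z=210 at col 20 [[680.4  92.8 210. ]]
bar -y end [[554.2  50.2 249. ]]
mid px [[282.9 231.1]] end px [[281.7 138.4]]
[[688.6  94.1 215. ]
 [648.2  86.7 237. ]
 [656.1  88.1 210. ]] [[ 49.9 164. ]
 [ 69.7 152.7]
 [ 89.5 119.6]]
[[249.2 152.1]
 [243.1 112.6]]
```

>>> play_rows([
  [[0.08,0,0],0,1],
  [[0.16,0,0],0,1],
  [[0.24,0,0],0,1],
  [[0.32,0,0],0,1],
  [[0.4,0,0],0,1],
  [[0.47,0,0],0,1],
  [[0.47,0,0],0,1],
  [[0.47,0,0],0,1],
])

```text
clock: 7.68
position: [680.9, 120.6, 409.6]
ee_rot: [0.768, -0.641, 0.001, -0.001]
contact_force: [0.5, -0.2, -1.2]
gripper_width: 5.7
```

```bash
python3 - <<'E'
from ov import *
st=arm.read_state(); print(st["position"],st["ee_rot"],st["gripper_width"],st["contact_force"])
p=arm.get_image("wrist"); save(p,"w4"); p=arm.get_image("side"); save(p,"s4")
c=cv2.resize(p["pixels"][90:220,220:370,::-1],None,fx=4.5,fy=4.5,interpolation=cv2.INTER_CUBIC);cv2.imwrite("pics/s4c.png",c)
E
```

```text
[680.87779515 120.62521683 409.63085178] [ 0.7678508  -0.64062686  0.00078338 -0.00132995] 5.687598095265164 [ 0.49140042 -0.170799   -1.24533299]
```

View pics/w4.png

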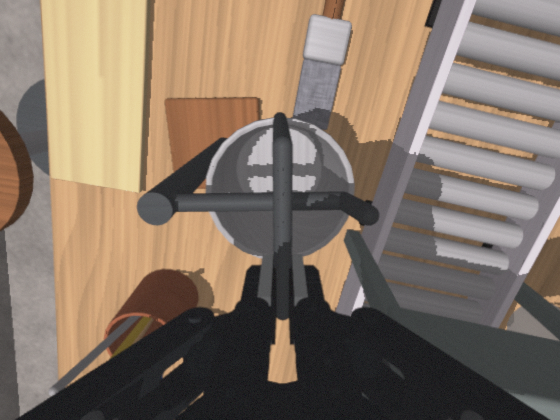

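View pics/s4c.png

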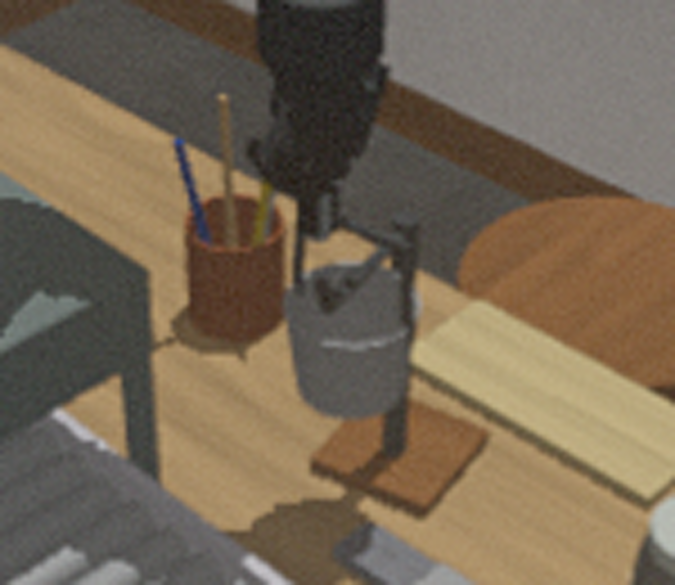

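```bash
python3 - <<'E'
from ov import *
np.set_printoptions(suppress=True,precision=1)
w=load("w4")
print("hook at crossing",atz(w,[(282,202)],215),atz(w,[(282,202)],210),"post",atz(w,[(156,207)],220))
print("bar end",atz(w,[(281,120)],249))
m=np.array([680.9,120.6])+[5,-27]; print(m)
E
```

```text
hook at crossing [[686.7  92.5 215. ]] [[686.4  94.2 210. ]] post [[749.2 105.  220. ]]
bar end [[694.9  49.  249. ]]
[685.9  93.6]
```

>>> play_rows([
  [[0,0,-0.03],0,1],
  [[0,0,-0.06],0,1],
  [[0,0,-0.09],0,1],
  [[0,0,-0.103],0,1],
  [[0,0,-0.105],0,1],
])

```text
clock: 8.4
position: [680.8, 120.8, 378.4]
ee_rot: [0.768, -0.64, 0.001, -0.001]
contact_force: [-0.2, 0.4, -0.9]
gripper_width: 5.8
```

>>> play_rows([
  [[0,0,-0.008],0,1],
  [[0,0,-0.008],0,1],
])

```text
clock: 8.65
position: [680.8, 120.9, 377.5]
ee_rot: [0.768, -0.64, 0.002, -0.002]
contact_force: [-2.0, 0.9, 4.2]
gripper_width: 5.7
```

Contact with the hook (force +4 N upward). Release.

>>> play_rows([
  [[0,0,0.002],0,0.5],
  [[0,0,0.002],0,0.2],
  [[0,0,0.002],0,0],
  [[0,0,0.002],0,0],
  [[0,0,0.002],0,0],
  [[0,0,0.002],0,0],
])

```text
clock: 9.4
position: [680.8, 120.9, 378.0]
ee_rot: [0.768, -0.64, 0.002, -0.002]
contact_force: [0.0, 0.2, -1.1]
gripper_width: 42.8
```

```bash
python3 - <<'E'
from ov import *
st=arm.read_state(); print(st["position"],st["gripper_width"],st["contact_force"])
p=arm.get_image("wrist"); save(p,"w5"); p=arm.get_image("side"); save(p,"s5")
c=cv2.resize(p["pixels"][90:220,220:370,::-1],None,fx=4.5,fy=4.5,interpolation=cv2.INTER_CUBIC);cv2.imwrite("pics/s5c.png",c)
E
```

```text
[680.81848724 120.91441615 378.02423233] 42.750812675077036 [ 0.00130211  0.22339292 -1.06886487]
```

View pics/w5.png

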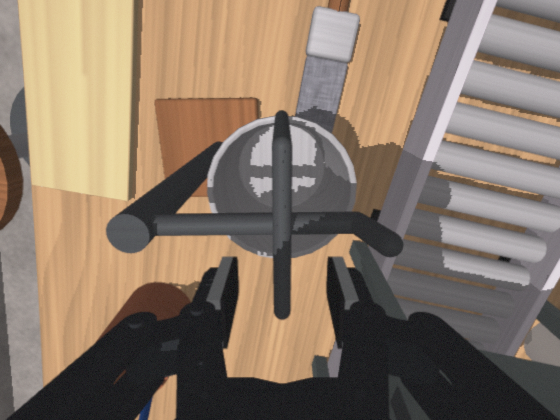

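View pics/s5c.png

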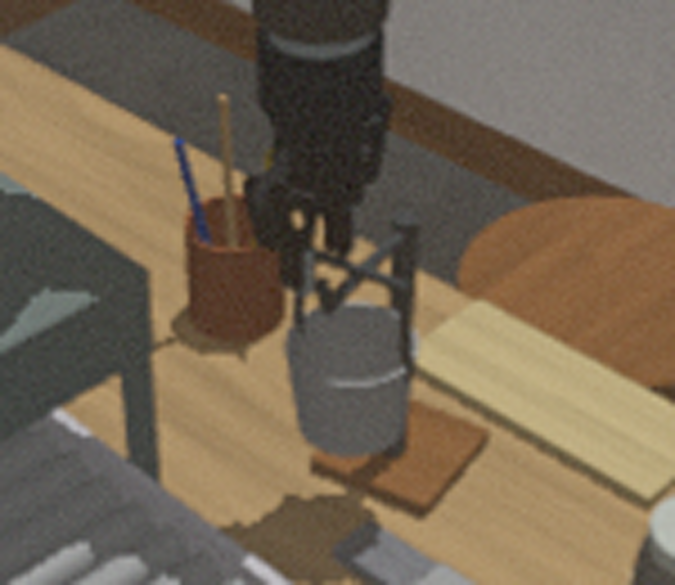

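>>> play_rows([
  [[0,0,0.05],0,0],
  [[0,0,0.15],0,0],
  [[0,0,0.3],0,0],
  [[0,0,0.32],0,0],
])

```text
clock: 10.0
position: [680.8, 120.6, 480.3]
ee_rot: [0.768, -0.64, 0.005, -0.006]
contact_force: [-0.3, -0.9, -1.0]
gripper_width: 42.7
```

```bash
python3 - <<'E'
from ov import *
p=arm.get_image("wrist"); save(p,"w6"); p=arm.get_image("top"); save(p,"t6");p=arm.get_image("side"); save(p,"s6")
c=cv2.resize(p["pixels"][90:220,220:370,::-1],None,fx=4.5,fy=4.5,interpolation=cv2.INTER_CUBIC);cv2.imwrite("pics/s6c.png",c)
E
```

```text
(no output)
```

View pics/s6c.png

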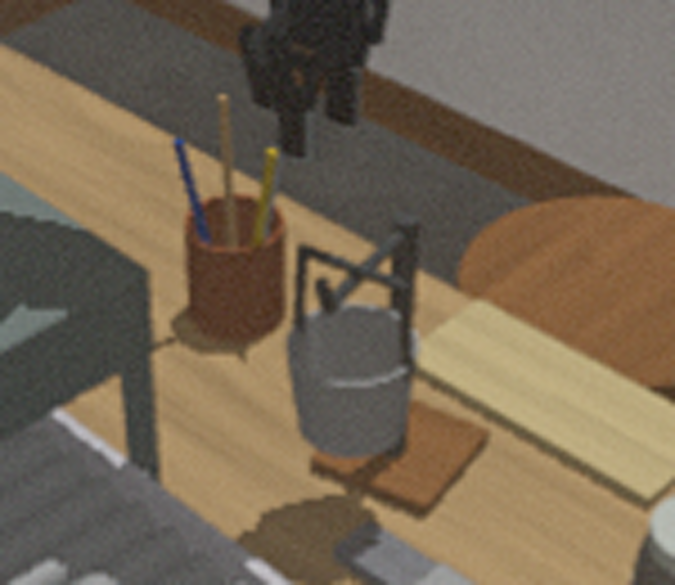

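View pics/w6.png

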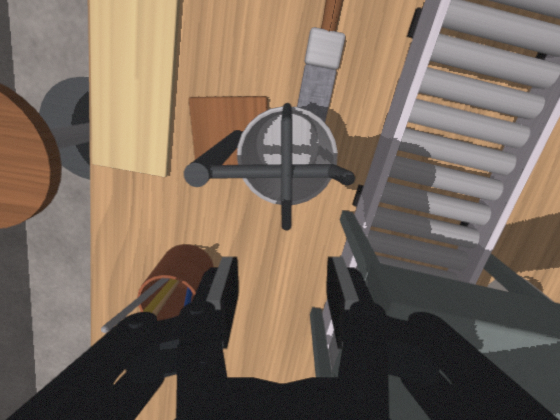

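```bash
cat > fit2.py <<'E'
from ov import *
from scipy.optimize import least_squares
s=load("side0");t=load("top0")
np.set_printoptions(suppress=True,precision=2)
D=[(t,(210,178.7),(100,120,230)),(t,(128.5,174.5),(100,320,230)),(t,(121.5,258.5),(-100,320,230)),(t,(208.5,262),(-100,120,230)),
(s,(253.7,151.2),(100,120,230)),(s,(197.5,182),(-100,120,230)),(s,(157,149.5),(-100,320,230)),(s,(213.2,123),(100,320,230))]
# rails mid-lines: line constraints along track: lateral +-(75+c)
Rl=[(t,(220,197.5),1),(t,(270,201),1),(t,(330,204.5),1),(t,(409,209.5),1),(t,(220,257.5),-1),(t,(270,260),-1),(t,(320,262.5),-1),(t,(407,267),-1)]
def r(q):
    f=T(*q[:3]); o=[proj(v,f([X]))[0]-u for v,u,X in D]
    c,n=np.cos(q[2]),np.sin(q[2])
    for v,u,sg in Rl:
        P=atz(v,[u],62)[0]; lx=c*(P[0]-q[0])+n*(P[1]-q[1]); o.append([0.5*(lx-sg*(75+q[3])),0])
    return np.concatenate(o)
o=least_squares(r,(485,55,-.043,4),loss="soft_l1"); print(o.x,np.degrees(o.x[2])); print(np.round(r(o.x).reshape(-1,2),1).tolist())
f=T(*o.x[:3]); print("home",f([(0,220,48)]),"crate rear face home",f([(0,130,48)]),"hood front",f([(0,120,160)]))
E
python3 fit2.py
```

```text
[480.58  53.92  -0.04   5.32] -2.4969967270354294
[[3.6, -0.4], [1.8, -0.8], [-0.4, -0.3], [-2.0, 1.9], [0.9, -0.5], [-2.0, 1.4], [-1.9, 0.6], [-1.1, -0.2], [0.6, 0.0], [-0.2, 0.0], [-0.2, 0.0], [-0.8, 0.0], [-1.1, 0.0], [-0.4, 0.0], [0.1, 0.0], [0.5, 0.0]]
home [[490.16 273.71  48.  ]] crate rear face home [[486.24 183.8   48.  ]] hood front [[485.8  173.81 160.  ]]
```

>>> play_rows([
  [[-0.08,-0.17,0],0.3,-1],
  [[-0.15,-0.34,0],0.6,-1],
  [[-0.23,-0.51,0],0.9,-1],
  [[-0.31,-0.68,0],1,-1],
  [[-0.37,-0.84,0],1,-1],
  [[-0.37,-0.84,0],1,-1],
])

```text
clock: 10.9
position: [568.0, -133.9, 473.4]
ee_rot: [0.907, -0.422, -0.0, -0.002]
contact_force: [-0.2, 0.9, 0.2]
gripper_width: 85.6
```

>>> play_rows([
  [[-0.08,-0.17,0],0.3,-1],
  [[-0.15,-0.34,0],0.6,-1],
  [[-0.23,-0.51,0],0.9,-1],
  [[-0.31,-0.68,0],1,-1],
  [[-0.37,-0.84,0],1,-1],
  [[-0.37,-0.84,0],1,-1],
])

```text
clock: 11.65
position: [456.2, -388.0, 471.5]
ee_rot: [0.985, -0.175, -0.002, -0.003]
contact_force: [0.5, 0.9, -0.3]
gripper_width: 85.2
```

```bash
python3 - <<'E'
from ov import *
st=arm.read_state(); print(st["position"],np.degrees(2*np.arctan2(st["ee_rot"][1],st["ee_rot"][0])),st["joints"],st["clock"])
p=arm.get_image("wrist"); save(p,"w7")
E
```

```text
[ 456.17823112 -388.03331244  471.51295621] -20.124416410401388 [-0.43554869  0.30417471  0.05707324 -0.00379495 -1.32954853  1.65602514] 11.65
```

View pics/w7.png

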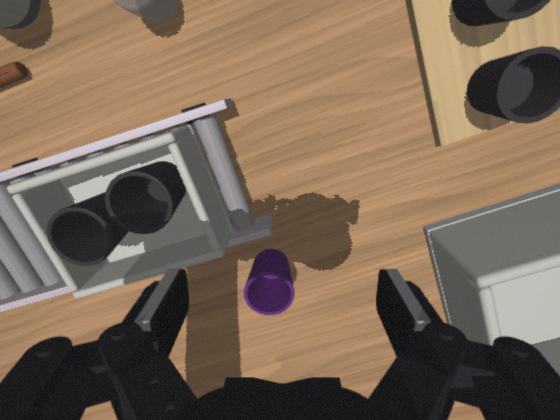

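```bash
python3 - <<'E'
from ov import *
np.set_printoptions(suppress=True,precision=1)
w=load("w7");t=load("top0")
print("rear rim",atz(w,[(189,124),(228,246)],123)); print("front rim",atz(w,[(10,187),(76,297)],123))
print("rail ends z62",atz(w,[(231,101),(271,228)],62))
print("box top", atz(t,[(472,302),(560,302),(477,403)],75),atz(t,[(472,302)],200),atz(t,[(472,302)],0))
print("box wrist",atz(w,[(425,228),(470,419)],75),atz(w,[(425,228)],150), "tri",tri([w,t],[(425,228),(473,302)]))
print("cups tray",atz(w,[(440,145)],15))
E
```

```text
rear rim [[ 535.2 -323.   123. ]
 [ 406.4 -307.4  123. ]]
front rim [[ 539.7 -131.2  123. ]
 [ 406.5 -123.5  123. ]]
rail ends z62 [[ 541.9 -358.5   62. ]
 [ 386.2 -346.2   62. ]]
box top [[ 291.6 -507.3   75. ]
 [ 289.4 -761.7   75. ]
 [  26.6 -515.5   75. ]] [[ 302.9 -447.7  200. ]] [[ 284.8 -543.     0. ]]
box wrist [[ 328.7 -521.3   75. ]
 [   3.6 -517.3   75. ]] [[ 371.1 -499.7  150. ]] tri (array([ 285.4, -544.3,    0. ]), [1.6, 1.6])
cups tray [[ 401.8 -580.4   15. ]]
```

```bash
python3 - <<'E'
from ov import *
w=load("w7")
c=cv2.resize(w["pixels"][90:310,0:280,::-1],None,fx=2.8,fy=2.8,interpolation=cv2.INTER_CUBIC);cv2.imwrite("pics/w7c.png",c[:600])
E
```

```text
(no output)
```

View pics/w7c.png

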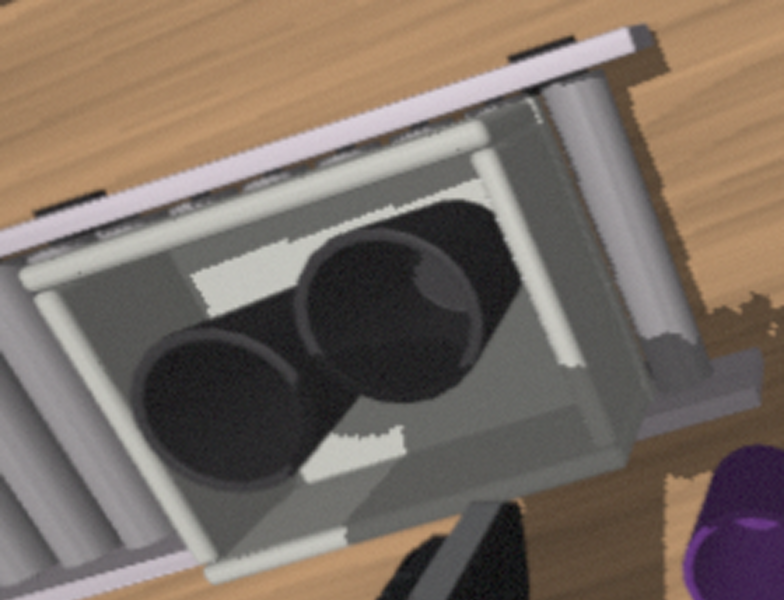

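```bash
python3 - <<'E'
from ov import *
np.set_printoptions(suppress=True,precision=1)
w=load("w7")
print(atz(w,[(174.3,138.2),(222.1,255),(7.9,188.2),(75,296.4)],123))
print("base rear",atz(w,[(540/2.8,90+100/2.8),(645/2.8,90+395/2.8)],50))
E
```

```text
[[ 528.1 -304.3  123. ]
 [ 398.8 -297.3  123. ]
 [ 539.4 -128.6  123. ]
 [ 407.6 -122.9  123. ]]
base rear [[ 532.1 -304.7   50. ]
 [ 395.4 -293.4   50. ]]
```

>>> play_rows([
  [[0.017,0,0],0.3,-1],
  [[0.017,0,-0.1],0.587,-1],
  [[0.017,0,-0.25],0.587,-1],
  [[0.017,0,-0.4],0.587,-1],
  [[0.017,0,-0.55],0.587,-1],
  [[0.017,0,-0.68],0.587,-1],
  [[0.017,0,-0.74],0.587,-1],
  [[0.017,0,-0.74],0.587,-1],
  [[0.017,0,-0.74],0.587,-1],
])

```text
clock: 12.82
position: [462.8, -386.2, 250.5]
ee_rot: [1.0, -0.02, -0.002, -0.002]
contact_force: [0.1, -0.3, 0.8]
gripper_width: 85.3
```

```bash
python3 - <<'E'
from ov import *
st=arm.read_state(); print(st["position"],np.degrees(2*np.arctan2(st["ee_rot"][1],st["ee_rot"][0])),st["joints"],st["clock"],st["contact_force"])
p=arm.get_image("wrist"); save(p,"w8");p=arm.get_image("side"); save(p,"s8");
c=cv2.resize(p["pixels"][200:390,240:440,::-1],None,fx=3.1,fy=3.1,interpolation=cv2.INTER_CUBIC);cv2.imwrite("pics/s8c.png",c)
E
```

```text
[ 462.82795867 -386.16754444  250.52620244] -2.3144783070762656 [-0.42745095  0.49591077 -0.23736463 -0.00262597 -0.8426457   1.95960459] 12.825 [ 0.07126961 -0.28556453  0.7841504 ]
```

View pics/w8.png

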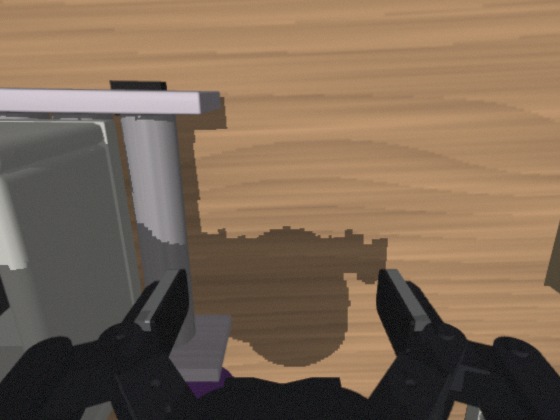

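View pics/s8c.png

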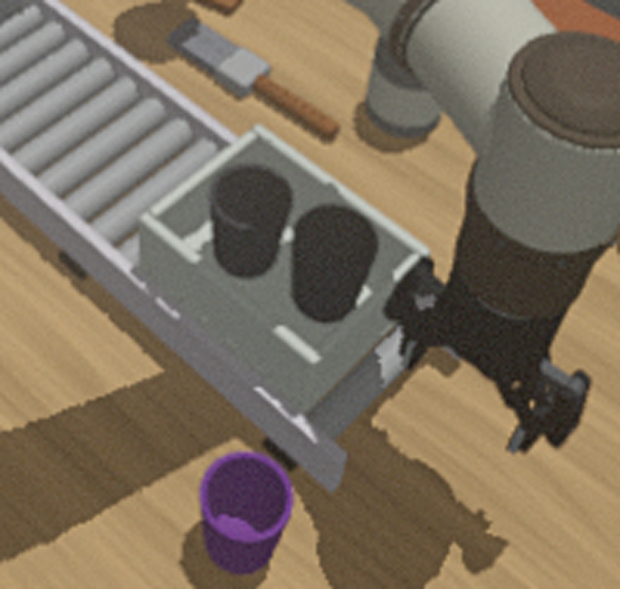

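```bash
python3 - <<'E'
from ov import *
st=arm.read_state(); Rt=R.from_quat(st["ee_rot"]).as_matrix(); tp=np.array(st["position"])
p=arm.get_image("top"); save(p,"t8")
w=load("w8"); s=load("s8")
def dr(im,p,k,x0,y0):
    for y,col in((42.5,(0,255,0)),(57,(0,0,255)),(70,(255,0,0))):
        for sg in(1,-1):
            for x in (-11,11):
                q=proj(p,np.array([[x,sg*y,z] for z in (100,110,120,130,140,150,160)])@Rt.T+tp)
                q=((q-[x0,y0])*k).astype(int)
                cv2.polylines(im,[q.reshape(-1,1,2)],False,col,1)
                cv2.circle(im,tuple(int(v) for v in q[-1]),3,col,1)
for n,p,b,k in (("w8g",w,(0,220,560,200),1.4),("s8g",s,(330,240,110,120),5),("t8g",p,(340,150,150,120),5)):
    x0,y0,ww,hh=b
    im=cv2.resize(p["pixels"][y0:y0+hh,x0:x0+ww,::-1],None,fx=k,fy=k,interpolation=cv2.INTER_CUBIC)
    dr(im,p,k,x0,y0); cv2.imwrite(f"pics/{n}.png",im)
E
```

```text
(no output)
```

View pics/w8g.png

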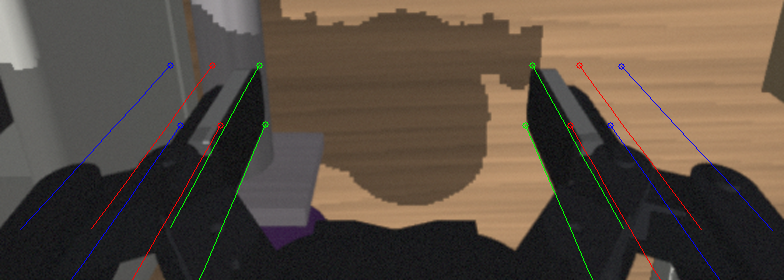

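View pics/s8g.png

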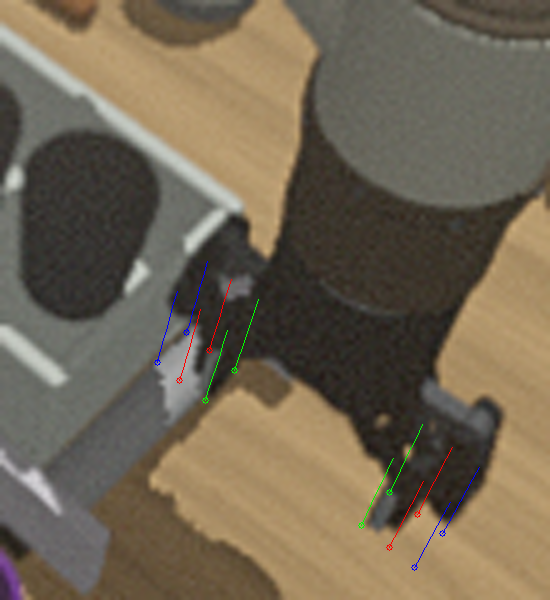

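View pics/t8g.png

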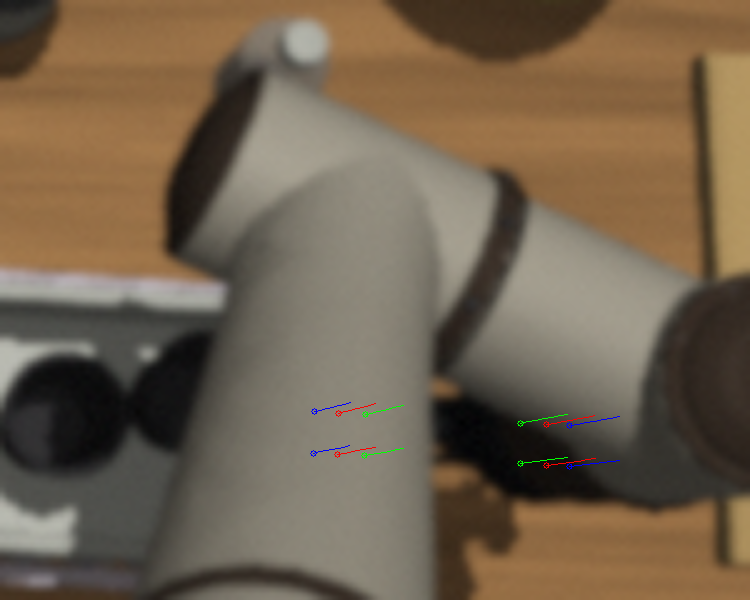

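>>> play_rows([
  [[0,0,-0.04],0,-1],
  [[0,0,-0.083],0,-1],
  [[0,0.01,-0.083],0,-1],
  [[0,0.02,-0.083],0,-1],
  [[0,0.03,-0.083],0,-1],
  [[0,0.035,-0.083],0,-1],
  [[0,0.035,-0.083],0,-1],
])

```text
clock: 13.85
position: [462.5, -376.0, 226.4]
ee_rot: [1.0, -0.021, -0.001, -0.002]
contact_force: [-0.1, -0.1, -0.2]
gripper_width: 85.4
```

```bash
python3 - <<'E'
from ov import *
p=arm.get_image("wrist"); save(p,"w9");p=arm.get_image("side"); save(p,"s9");
c=cv2.resize(p["pixels"][230:350,300:440,::-1],None,fx=5,fy=5,interpolation=cv2.INTER_CUBIC);cv2.imwrite("pics/s9c.png",c)
E
```

```text
(no output)
```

View pics/w9.png

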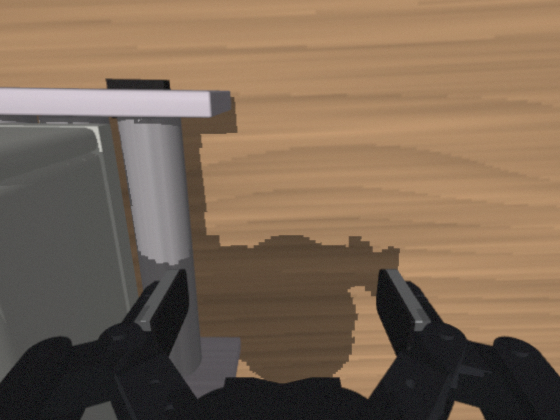

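View pics/s9c.png

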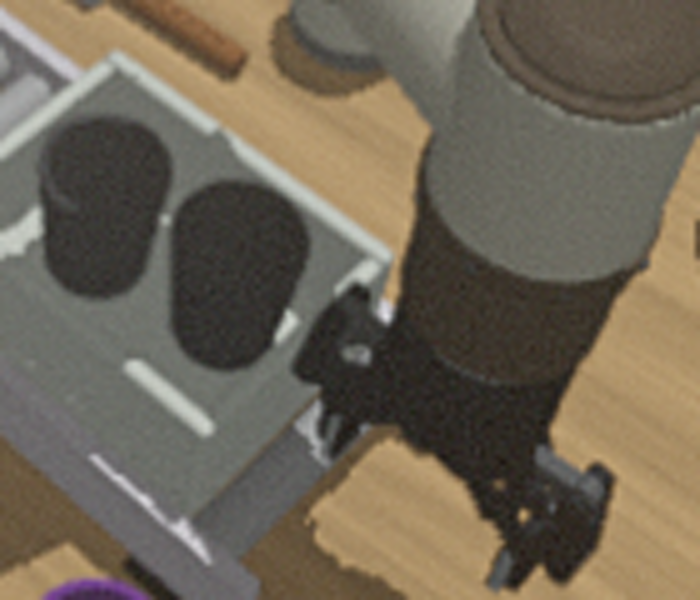

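>>> play_rows([
  [[0,0,-0.017],0,-1],
  [[0,0.01,-0.017],0,-1],
  [[0,0.02,-0.017],0,-1],
  [[0.001,0.035,-0.017],0,-1],
  [[0.002,0.05,-0.017],0,-1],
  [[0.003,0.07,-0.017],0,-1],
  [[0.004,0.09,-0.017],0,-1],
  [[0.005,0.11,-0.017],0,-1],
  [[0.006,0.125,-0.017],0,-1],
  [[0.006,0.135,-0.017],0,-1],
  [[0.006,0.14,-0.017],0,-1],
])

```text
clock: 15.32
position: [464.3, -334.0, 221.3]
ee_rot: [1.0, -0.021, -0.001, -0.002]
contact_force: [-0.8, -1.5, -0.2]
gripper_width: 85.5
```

```bash
python3 - <<'E'
from ov import *
p=arm.get_image("wrist"); save(p,"w10");p=arm.get_image("side"); save(p,"s10");
c=cv2.resize(p["pixels"][200:340,270:430,::-1],None,fx=4.2,fy=4.2,interpolation=cv2.INTER_CUBIC);cv2.imwrite("pics/s10c.png",c)
E
```

```text
(no output)
```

View pics/w10.png

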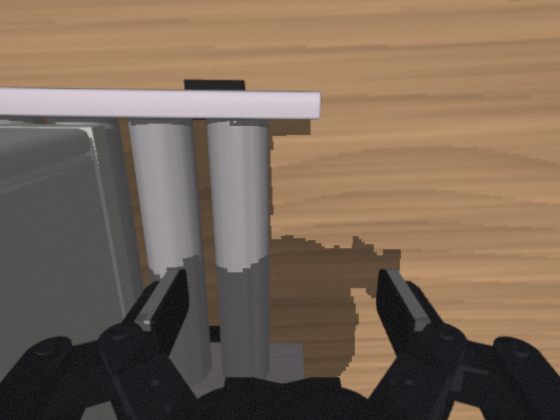

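View pics/s10c.png

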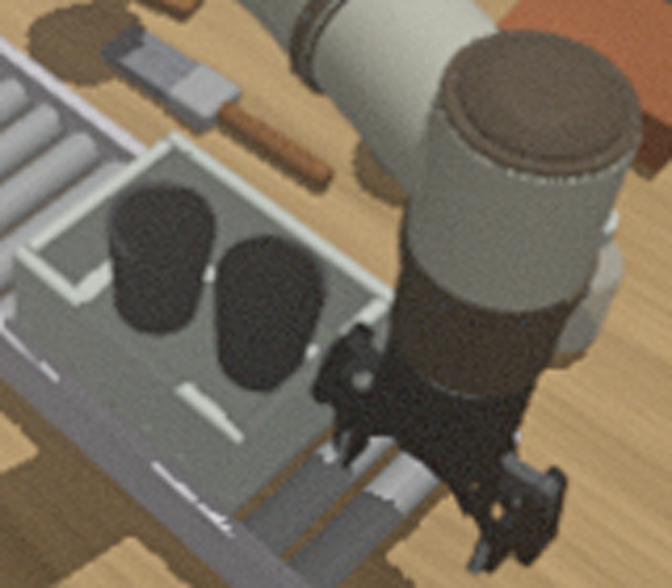

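>>> play_rows([
  [[0,0.01,0],0,-1],
  [[0.001,0.03,0],0,-1],
  [[0.003,0.06,0],0,-1],
  [[0.005,0.11,0],0,-1],
  [[0.007,0.16,0],0,-1],
  [[0.009,0.21,0],0,-1],
  [[0.011,0.26,0],0,-1],
  [[0.013,0.31,0],0,-1],
  [[0.016,0.36,0],0,-1],
  [[0.018,0.4,0],0,-1],
  [[0.019,0.43,0],0,-1],
  [[0.02,0.45,0],0,-1],
])

```text
clock: 16.92
position: [470.2, -198.4, 221.2]
ee_rot: [1.0, -0.021, -0.001, -0.002]
contact_force: [-0.3, -0.6, 0.4]
gripper_width: 85.4
```

```bash
python3 - <<'E'
from ov import *
p=arm.get_image("wrist"); save(p,"w11");p=arm.get_image("side"); save(p,"s11");
c=cv2.resize(p["pixels"][130:330,170:420,::-1],None,fx=3,fy=3,interpolation=cv2.INTER_CUBIC);cv2.imwrite("pics/s11c.png",c)
E
```

```text
(no output)
```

View pics/w11.png

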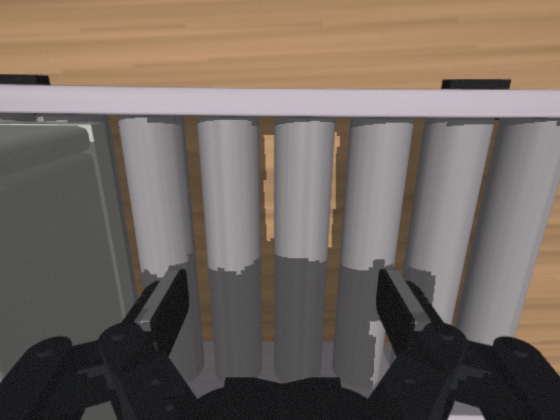

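View pics/s11c.png

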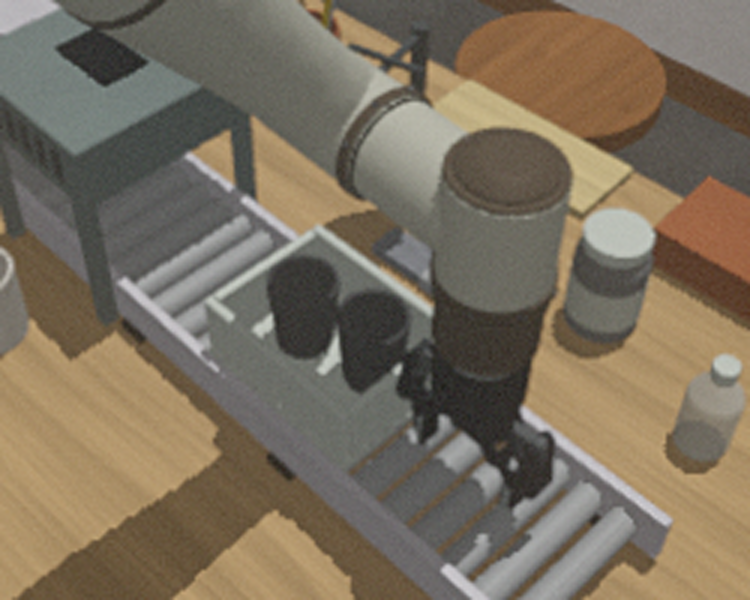

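>>> play_rows([
  [[0,0.01,0],0,-1],
  [[0.001,0.03,0],0,-1],
  [[0.003,0.07,0],0,-1],
  [[0.005,0.12,0],0,-1],
  [[0.008,0.18,0],0,-1],
  [[0.01,0.24,0],0,-1],
  [[0.013,0.3,0],0,-1],
  [[0.016,0.36,0],0,-1],
  [[0.018,0.41,0],0,-1],
  [[0.02,0.45,0],0,-1],
  [[0.021,0.48,0],0,-1],
  [[0.022,0.5,0],0,-1],
])

```text
clock: 18.52
position: [476.8, -47.9, 221.1]
ee_rot: [1.0, -0.02, -0.002, -0.002]
contact_force: [-0.1, -0.9, 1.2]
gripper_width: 85.3
```

>>> play_rows([
  [[0,0.01,0],0,-1],
  [[0.001,0.03,0],0,-1],
  [[0.003,0.06,0],0,-1],
  [[0.005,0.1,0],0,-1],
  [[0.007,0.15,0],0,-1],
  [[0.009,0.2,0],0,-1],
  [[0.011,0.25,0],0,-1],
  [[0.013,0.29,0],0,-1],
  [[0.014,0.32,0],0,-1],
  [[0.015,0.34,0],0,-1],
  [[0.015,0.35,0],0,-1],
])

```text
clock: 19.9
position: [481.3, 57.4, 221.1]
ee_rot: [1.0, -0.02, -0.002, -0.002]
contact_force: [0.1, -0.9, -0.1]
gripper_width: 85.0
```

```bash
python3 - <<'E'
from ov import *
p=arm.get_image("wrist"); save(p,"w12");p=arm.get_image("side"); save(p,"s12");
c=cv2.resize(p["pixels"][80:280,130:380,::-1],None,fx=3,fy=3,interpolation=cv2.INTER_CUBIC);cv2.imwrite("pics/s12c.png",c)
st=arm.read_state(); print(st["position"],st["contact_force"])
E
```

```text
[481.26363131  57.23590367 221.09442785] [-0.04647274  0.46199161  0.44534628]
```

View pics/w12.png

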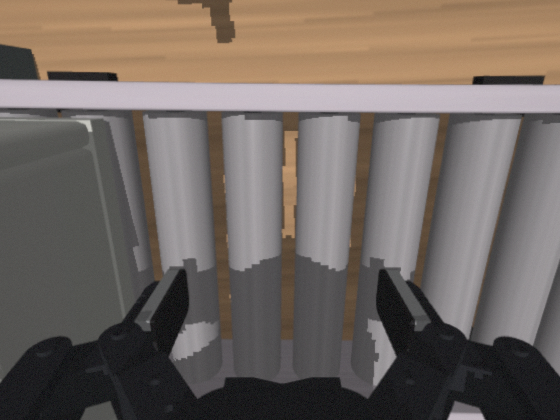

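View pics/s12c.png

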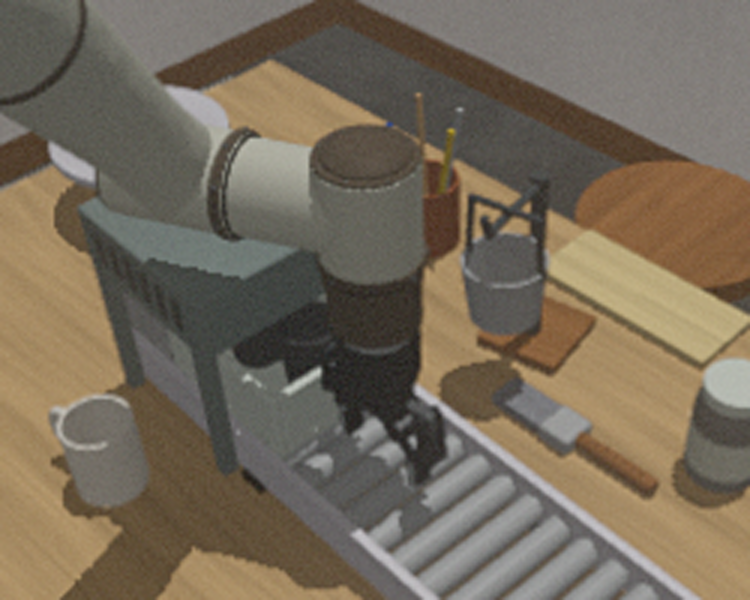

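```bash
python3 - <<'E'
from ov import *
np.set_printoptions(suppress=True,precision=1)
s=load("s12")
for z in (221,300,340,380,420,440,460,480): print(z,((proj(s,[[481.3,57.2,z]])[0]-[130,80])*3).round(0))
w=load("w12"); print(atz(w,[(92,125)],123), atz(w,[(92,125)],115))
q=arm.read_state()["joints"]; print(q)
# axis of lateral cylinder: pixels at bottom edge near hood
E
```

```text
221 [376. 329.]
300 [370. 256.]
340 [367. 215.]
380 [364. 173.]
420 [361. 127.]
440 [359. 103.]
460 [358.  79.]
480 [356.  53.]
[[559.6  91.6 123. ]] [[559.   96.1 115. ]]
[ 0.5  0.4 -0.6 -0.  -0.6  1.1]
```

```bash
python3 - <<'E'
from ov import *
np.set_printoptions(suppress=True,precision=1)
for n in ("w9","w10","w11","w12"):
    w=load(n); print(n,w["xyz"],atz(w,[(104,122),(136,300)],50))
c=cv2.resize(load("w12")["pixels"][80:400,0:260,::-1],None,fx=1.85,fy=1.85);cv2.imwrite("pics/w12c.png",c)
E
```

```text
w9 [ 546.1 -379.3  194.4] [[ 535.8 -302.9   50. ]
 [ 447.  -300.1   50. ]]
w10 [ 548.  -337.2  189.2] [[ 538.1 -263.6   50. ]
 [ 452.5 -260.9   50. ]]
w11 [ 553.8 -201.6  189.1] [[ 543.8 -128.    50. ]
 [ 458.3 -125.3   50. ]]
w12 [564.9  54.2 189. ] [[554.8 127.8  50. ]
 [469.3 130.5  50. ]]
```

View pics/w12c.png

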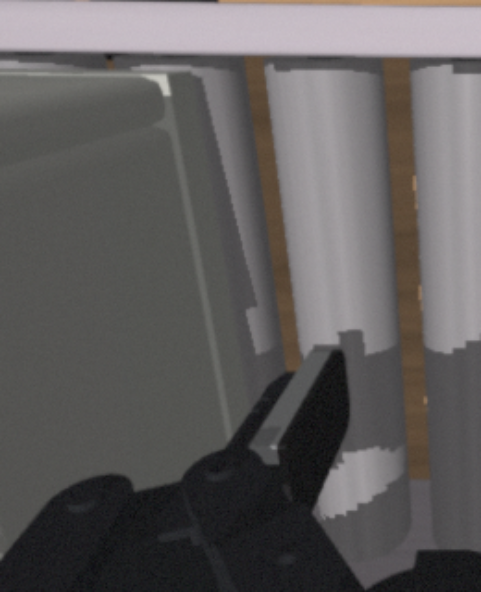

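>>> play_rows([
  [[0,0.01,0],0,-1],
  [[0.001,0.03,0],0,-1],
  [[0.002,0.055,0],0,-1],
  [[0.003,0.08,0],0,-1],
  [[0.004,0.1,0],0,-1],
  [[0.005,0.115,0],0,-1],
  [[0.006,0.125,0],0,-1],
  [[0.006,0.13,0],0,-1],
])

```text
clock: 21.0
position: [483.0, 96.4, 221.1]
ee_rot: [1.0, -0.02, -0.002, -0.002]
contact_force: [-0.1, -1.2, -0.5]
gripper_width: 85.3
```

>>> play_rows([
  [[0,0.01,0],0,-1],
  [[0,0.02,0],0,-1],
  [[0.001,0.03,0],0,-1],
  [[0.001,0.033,0],0,-1],
])

```text
clock: 21.5
position: [483.4, 106.6, 221.1]
ee_rot: [1.0, -0.02, -0.001, -0.002]
contact_force: [0.8, -1.2, -0.1]
gripper_width: 85.0
```

```bash
python3 - <<'E'
from ov import *
p=arm.get_image("wrist"); save(p,"w13");p=arm.get_image("side"); save(p,"s13");
c=cv2.resize(p["pixels"][120:270,130:290,::-1],None,fx=4.4,fy=4.0,interpolation=cv2.INTER_CUBIC);cv2.imwrite("pics/s13c.png",c[:600])
E
```

```text
(no output)
```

View pics/w13.png

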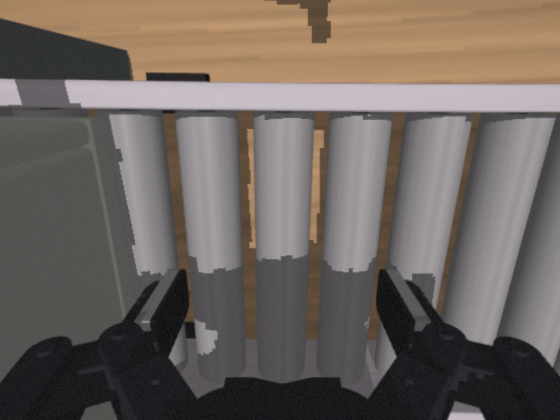

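View pics/s13c.png

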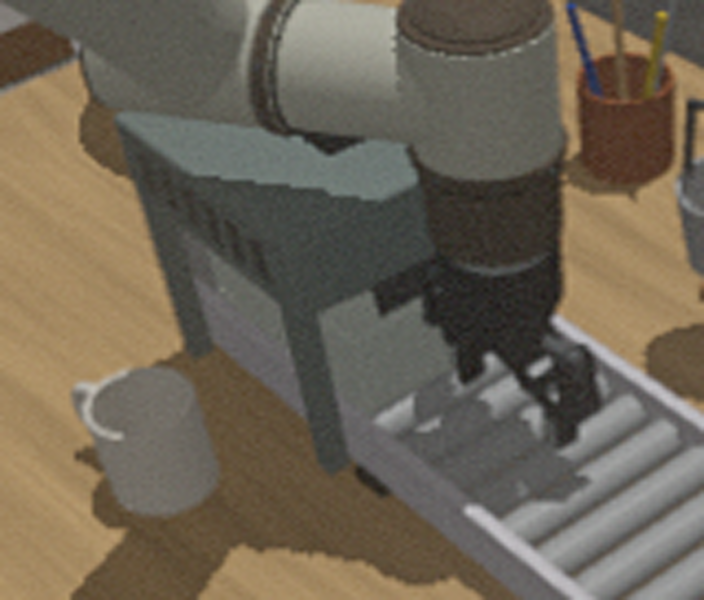

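>>> play_rows([
  [[0,0.007,0],0,-1],
  [[0,0.014,0],0,-1],
  [[0,0.016,0],0,-1],
])

```text
clock: 21.98
position: [483.5, 111.5, 221.1]
ee_rot: [1.0, -0.02, -0.001, -0.002]
contact_force: [-0.8, -1.2, -0.3]
gripper_width: 85.5
```

>>> play_rows([
  [[0,0.007,0],0,-1],
  [[0,0.012,0],0,-1],
  [[0,0.012,0],0,-1],
])

```text
clock: 22.35
position: [483.2, 113.7, 221.2]
ee_rot: [1.0, -0.021, -0.002, -0.001]
contact_force: [3.0, -10.4, 1.9]
gripper_width: 84.9
```

>>> play_rows([
  [[0,-0.01,0],0,-1],
  [[-0.002,-0.06,0],0,-1],
  [[-0.006,-0.15,0],0,-1],
  [[-0.012,-0.28,0],0,-1],
  [[-0.018,-0.4,0],0,-1],
  [[-0.02,-0.45,0],0,-1],
  [[-0.02,-0.45,0],0,-1],
])

```text
clock: 23.22
position: [477.2, -22.1, 221.2]
ee_rot: [1.0, -0.022, -0.002, -0.001]
contact_force: [-0.6, 0.3, 0.5]
gripper_width: 85.5
```

```bash
python3 - <<'E'
from ov import *
p=arm.get_image("wrist"); save(p,"w14");p=arm.get_image("side"); save(p,"s14");
c=cv2.resize(p["pixels"][120:270,130:290,::-1],None,fx=4.4,fy=4.0,interpolation=cv2.INTER_CUBIC);cv2.imwrite("pics/s14c.png",c[:600])
for n in ["crate","cup_a","pail_handle"]: print(n,[(np.round(d["centre"]).tolist(),round(d["conf"],2)) for d in arm.look_for(n,p)][:5])
E
```

```text
crate [([463.0, 192.0, 83.0], 0.88)]
cup_a [([311.0, -310.0, 50.0], 0.82)]
pail_handle [([691.0, 67.0, 140.0], 0.77), ([652.0, -19.0, 20.0], 0.38)]
```

View pics/w14.png

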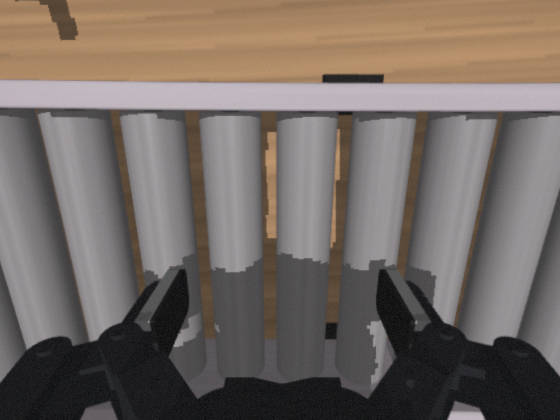

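View pics/s14c.png

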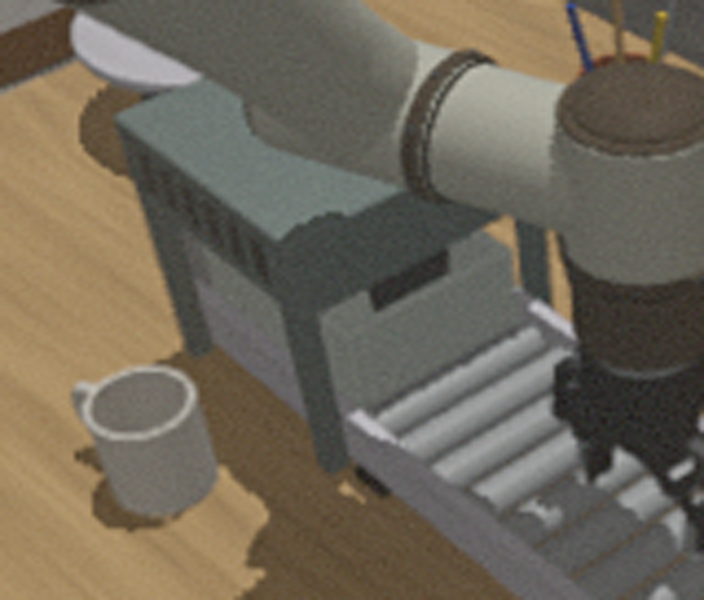

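>>> play_rows([
  [[0,-0.1,0.1],0,-1],
  [[0,-0.2,0.2],-0.3,-1],
  [[0,-0.2,0.3],-0.6,-1],
  [[0,-0.2,0.3],-0.9,-1],
  [[0,-0.2,0.3],-1,-1],
  [[0,-0.2,0.3],-1,-1],
])

```text
clock: 24.22
position: [477.5, -79.9, 311.3]
ee_rot: [0.961, -0.278, -0.001, -0.002]
contact_force: [0.6, 0.2, -0.4]
gripper_width: 85.3
```

>>> play_rows([
  [[0,0,0],-0.3,-1],
  [[0,0,0],-0.6,-1],
  [[0,0,0],-0.9,-1],
  [[0,0,0],-1,-1],
  [[0,0,0],-1,-1],
])

```text
clock: 24.85
position: [477.6, -79.5, 311.1]
ee_rot: [0.857, -0.516, -0.001, -0.002]
contact_force: [0.2, -1.2, -0.2]
gripper_width: 85.7
```

>>> play_rows([
  [[0,0,0],-0.3,-1],
  [[0,0,0],-0.6,-1],
  [[0,0,0],-0.9,-1],
  [[0,0,0],-1,-1],
  [[0,0,0],-1,-1],
])

```text
clock: 25.48
position: [477.6, -79.3, 311.0]
ee_rot: [-0.695, 0.719, 0.001, 0.002]
contact_force: [-0.0, 0.1, -0.2]
gripper_width: 85.6
```

```bash
python3 - <<'E'
from ov import *
p=arm.get_image("wrist"); save(p,"w15"); print(p["xyz"])
E
```

```text
[ 474.80904396 -162.80035078  278.87960726]
```

View pics/w15.png

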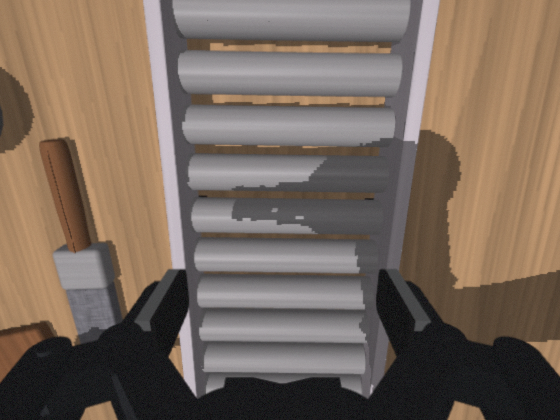

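```bash
python3 - <<'E'
from ov import *
p=arm.get_image("side"); save(p,"s16"); np.set_printoptions(suppress=True,precision=1)
tr=(480.58,53.92,-.0436); f=T(*tr)
h=f([(0,220,48)])[0]
L=[]
c=T(h[0],h[1],-.0436)
L+= [c([(-70,-90,48),(70,-90,48),(70,-90,123),(-70,-90,123),(-70,-90,48)])]
L+= [f([(-75,y,48),(75,y,48)]) for y in (115,80)]
box=(150,140,130,120)
draw(p,L,box,"s16o",5); draw(p,[],box,"s16c",5)
E
```

```text
(no output)
```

View pics/s16o.png

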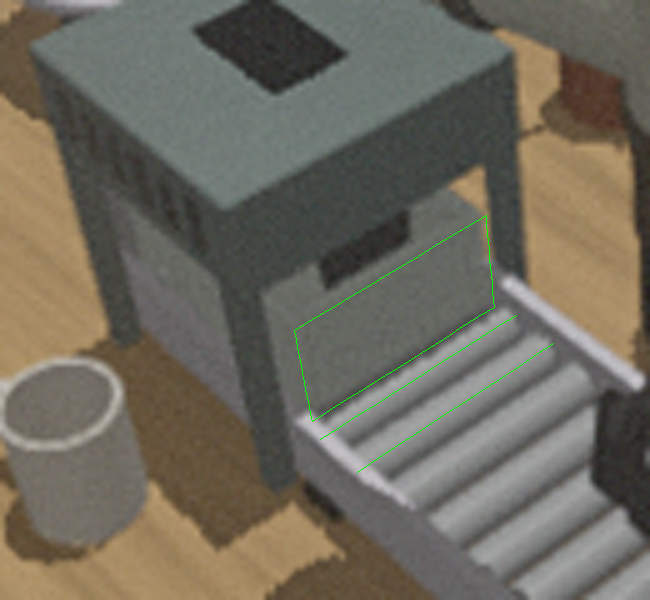

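View pics/s16c.png

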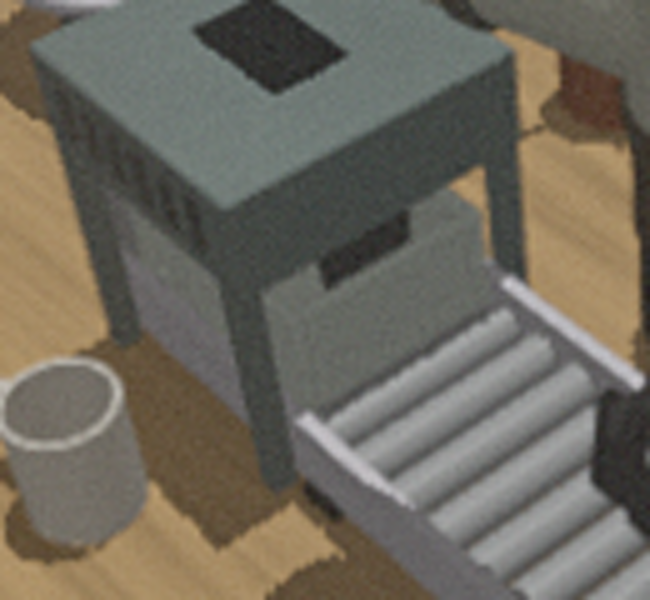

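```bash
python3 - <<'E'
from ov import *
from scipy.ndimage import map_coordinates
p=load("s16"); f=T(480.58,53.92,-.0436); g=cv2.cvtColor(p["pixels"],cv2.COLOR_RGB2GRAY).astype(float)
ys=np.arange(30,156,3.)
acc=0
for x in np.arange(-40,60,4.):
    q=proj(p,f(np.c_[ys*0+x,ys,ys*0+48])); acc=acc+map_coordinates(g,[q[:,1],q[:,0]],order=1)
acc/=25
print([(int(a),int(b)) for a,b in zip(ys,acc)])
E
```

```text
[(30, 92), (33, 103), (36, 118), (39, 129), (42, 138), (45, 147), (48, 156), (51, 158), (54, 154), (57, 146), (60, 123), (63, 97), (66, 96), (69, 110), (72, 123), (75, 133), (78, 141), (81, 150), (84, 157), (87, 157), (90, 152), (93, 138), (96, 112), (99, 95), (102, 101), (105, 116), (108, 127), (111, 136), (114, 145), (117, 155), (120, 159), (123, 145), (126, 114), (129, 87), (132, 82), (135, 91), (138, 99), (141, 102), (144, 102), (147, 102), (150, 102), (153, 101)]
```

```bash
python3 - <<'E'
from ov import *
from scipy.ndimage import map_coordinates
f=T(480.58,53.92,-.0436)
ys=np.arange(84,190,2.)
for n in ("side0","s14","s16"):
  p=load(n); g=cv2.cvtColor(p["pixels"],cv2.COLOR_RGB2GRAY).astype(float)
  for xr in ((-60,-30),(-15,15),(30,60)):
    acc=[]
    for x in np.arange(*xr,3.):
        q=proj(p,f(np.c_[ys*0+x,ys,ys*0+48])); acc.append(map_coordinates(g,[q[:,1],q[:,0]],order=1))
    print(n,xr," ".join("%d:%d"%(a,b) for a,b in zip(ys,np.mean(acc,0))))
E
```

```text
side0 (-60, -30) 84:150 86:150 88:149 90:146 92:141 94:128 96:110 98:95 100:91 102:96 104:104 106:113 108:121 110:127 112:133 114:140 116:146 118:150 120:152 122:147 124:130 126:107 128:87 130:78 132:78 134:80 136:82 138:83 140:84 142:85 144:86 146:86 148:87 150:86 152:84 154:84 156:85 158:83 160:82 162:80 164:78 166:79 168:80 170:82 172:83 174:83 176:83 178:84 180:84 182:84 184:83 186:82 188:80
side0 (-15, 15) 84:148 86:149 88:149 90:146 92:138 94:125 96:107 98:94 100:91 102:96 104:106 106:114 108:121 110:128 112:135 114:140 116:146 118:150 120:151 122:145 124:129 126:109 128:91 130:80 132:77 134:79 136:82 138:84 140:85 142:85 144:85 146:85 148:85 150:85 152:84 154:84 156:83 158:82 160:81 162:80 164:79 166:79 168:79 170:80 172:81 174:83 176:84 178:85 180:86 182:86 184:86 186:85 188:84
side0 (30, 60) 84:148 86:149 88:148 90:145 92:137 94:123 96:105 98:93 100:92 102:98 104:106 106:114 108:122 110:129 112:134 114:140 116:145 118:148 120:150 122:143 124:129 126:109 128:92 130:81 132:78 134:80 136:82 138:84 140:85 142:85 144:85 146:85 148:85 150:86 152:85 154:85 156:83 158:82 160:80 162:
[... 1913 characters left out ...]
8:158 120:159 122:154 124:137 126:115 128:94 130:83 132:83 134:88 136:94 138:99 140:102 142:103 144:103 146:103 148:102 150:101 152:101 154:101 156:100 158:100 160:100 162:100 164:100 166:101 168:102 170:101 172:101 174:102 176:102 178:102 180:102 182:101 184:102 186:101 188:102
s16 (30, 60) 84:157 86:157 88:155 90:152 92:143 94:128 96:110 98:98 100:96 102:102 104:112 106:121 108:129 110:135 112:139 114:145 116:152 118:157 120:157 122:151 124:137 126:115 128:96 130:84 132:82 134:87 136:93 138:98 140:101 142:102 144:102 146:102 148:102 150:104 152:103 154:101 156:100 158:100 160:100 162:101 164:101 166:101 168:102 170:102 172:101 174:101 176:101 178:102 180:102 182:101 184:101 186:100 188:100
```

>>> play_rows([
  [[0,0,0],0.3,-1],
  [[0,0,0],0.6,-1],
  [[0,0,0],0.9,-1],
  [[0,0,0],1,-1],
  [[0,0,0],1,-1],
])

```text
clock: 26.2
position: [477.6, -79.4, 311.0]
ee_rot: [0.857, -0.515, -0.001, -0.002]
contact_force: [0.1, -1.0, -0.2]
gripper_width: 85.6
```

>>> play_rows([
  [[0,0,0],0.3,-1],
  [[0,0,0],0.6,-1],
  [[0,0,0],0.9,-1],
  [[0,0,0],1,-1],
  [[0,0,0],1,-1],
])

```text
clock: 26.82
position: [477.6, -79.3, 311.0]
ee_rot: [0.961, -0.276, -0.002, -0.002]
contact_force: [-0.5, -0.2, 0.3]
gripper_width: 85.5
```

>>> play_rows([
  [[0,0,-0.1],0.3,-1],
  [[0,0,-0.2],0.6,-1],
  [[0,0,-0.3],0.9,-1],
  [[0.01,0.15,-0.3],1,-1],
  [[0.015,0.3,-0.3],1,-1],
  [[0.018,0.45,-0.3],1,-1],
  [[0.02,0.55,-0.3],1,-1],
  [[0.02,0.55,-0.3],1,-1],
  [[0.02,0.55,-0.3],1,-1],
])

```text
clock: 27.95
position: [483.4, 85.4, 220.9]
ee_rot: [1.0, -0.018, -0.002, -0.001]
contact_force: [0.7, -0.3, -0.5]
gripper_width: 85.1
```

>>> play_rows([
  [[0,0.03,0],0,-1],
  [[0,0.06,0],0,-1],
  [[0.001,0.075,0],0,-1],
  [[0.001,0.08,0],0,-1],
  [[0.001,0.08,0],0,-1],
])

```text
clock: 28.58
position: [483.7, 109.4, 220.9]
ee_rot: [1.0, -0.018, -0.002, -0.001]
contact_force: [0.0, -0.4, -0.4]
gripper_width: 85.2
```

>>> play_rows([
  [[0,0.007,0],0,-1],
  [[0,0.01,0],0,-1],
  [[0,0.01,0],0,-1],
])

```text
clock: 28.95
position: [483.7, 112.5, 220.9]
ee_rot: [1.0, -0.018, -0.002, -0.001]
contact_force: [-0.1, 0.0, 0.3]
gripper_width: 85.6
```

>>> play_rows([
  [[0,0.004,0],0,-1],
  [[0,0.005,0],0,-1],
  [[0,0.005,0],0,-1],
])

```text
clock: 29.32
position: [483.6, 113.5, 220.8]
ee_rot: [1.0, -0.018, -0.003, -0.001]
contact_force: [1.5, -3.5, -0.1]
gripper_width: 85.7
```

>>> play_rows([
  [[0,0.004,0],0,-1],
  [[0,0.006,0],0,-1],
  [[0,0.006,0],0,-1],
])

```text
clock: 29.7
position: [483.4, 113.9, 220.9]
ee_rot: [1.0, -0.019, -0.003, 0.0]
contact_force: [2.4, -9.3, 3.0]
gripper_width: 85.9
```

```bash
python3 - <<'E'
from ov import *
p=arm.get_image("wrist"); save(p,"w17"); s=arm.get_image("side"); save(s,"s17")
a=[cv2.resize(load(n)["pixels"][90:340,0:230,::-1],None,fx=1.15,fy=1.15) for n in("w10","w12","w17")]
cv2.imwrite("pics/cmp.png",np.hstack(a))
c=cv2.resize(s["pixels"][100:270,130:310,::-1],None,fx=3.5,fy=3.5,interpolation=cv2.INTER_CUBIC);cv2.imwrite("pics/s17c.png",c)
E
```

```text
(no output)
```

View pics/cmp.png

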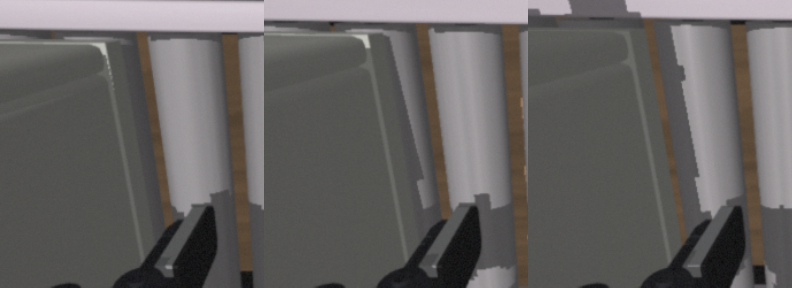

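View pics/s17c.png

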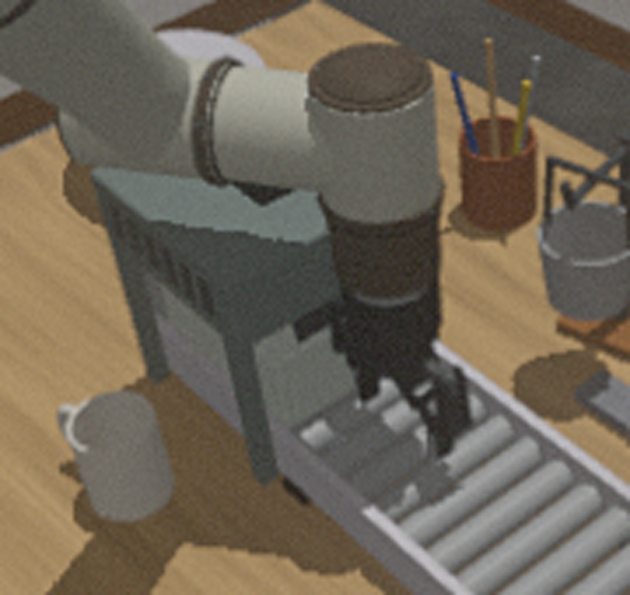

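>>> play_rows([
  [[0,-0.006,0],0,-1],
  [[0,-0.02,0],0,-1],
  [[-0.003,-0.08,0],0,-1],
  [[-0.009,-0.2,0],0,-1],
  [[-0.016,-0.35,0],0,-1],
  [[-0.02,-0.5,0.05],0,-1],
  [[-0.026,-0.65,0.2],0,-1],
  [[-0.03,-0.7,0.35],0,-1],
  [[-0.03,-0.7,0.4],0,-1],
  [[-0.03,-0.7,0.4],0,-1],
  [[-0.03,-0.7,0.4],0,-1],
])

```text
clock: 31.18
position: [473.8, -96.2, 339.8]
ee_rot: [1.0, -0.02, -0.004, -0.0]
contact_force: [-0.1, 0.0, -0.7]
gripper_width: 85.5
```

```bash
python3 - <<'E'
from ov import *
s=arm.get_image("side"); save(s,"s18"); t=arm.get_image("top"); save(t,"t18")
a=load("s16")["pixels"].astype(int); b=s["pixels"].astype(int)
print("crate region diff",np.abs(a-b)[185:230,205:250].mean())
a=load("s6")["pixels"].astype(int); print("pail diff vs s6",np.abs(a-b)[140:195,283:315].mean())
st=arm.read_state(); print(st["clock"],st["contact_force"],np.abs(st["joint_vel"]).max())
E
```

```text
crate region diff 2.8149794238683126
pail diff vs s6 35.96193181818182
31.275 [-0.0216116  -0.83404616 -0.71965485] 0.006190708207343365
```

View pics/s18.png

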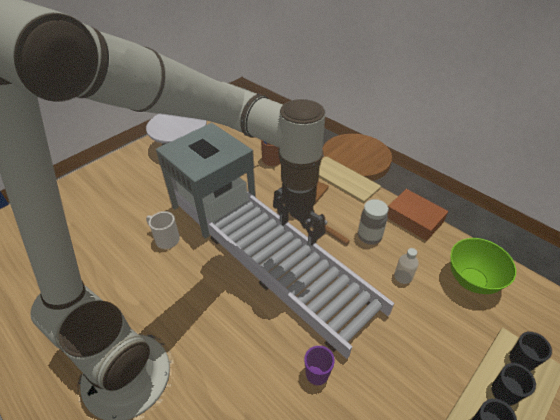

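View pics/t18.png

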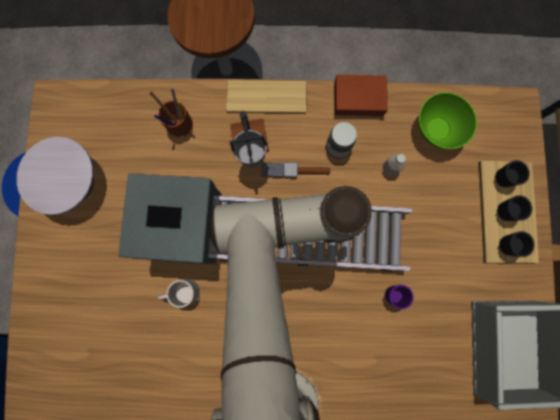

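```bash
python3 - <<'E'
from h import *
print(arm.job_done())
E
```

```text
the job is handed in; nothing more can be done
None
```

The pail is hanging released on the stand's hook, and the crate is home against the end stop under the hood. I handed the job in at about 31 s of the 67 s allowed.

**Pail:** I gripped the handle bar about 27 mm to one side of its middle and passed the bar over the hook tip. I lowered it until the hook pushed back with about 4 N, then let go. Pictures straight after the release and later in the job show it hanging upright, with the bar across the level part of the hook about 65 mm from the post.

**Crate:** The moves cannot lean the tool, so I kept it upright with the jaws open along the track and pushed with the leading finger's outer knuckle. It sticks out far enough to stay clear of the hood, but it touched the wall near the crate's rim, above the 25 to 50 mm you asked for. The crate met a stiff stop at about 10 N. A second push met the same stop at the same place (tool at y of about 113.5 mm), so the crate had not rolled back.

**Last checks:**
- The crate looks unchanged in the side view after the last retreat, and flat on the rollers.
- The tool is clear of everything, with force readings at noise level.
- The bystanders look unmoved in the pictures; I did not measure them.

**Doubtful or disagreeing:**
- My fitted track position was several millimetres off against the rollers and the crate. I judged "home" by the stop force and by the rear edge lying just past the last visible roller.
- Only one cup could be partly seen under the hood. That both cups stand upright is inferred from the slow push.
- The arm hid the pail in the final side view, so its last check is the top view and the side view from just before.

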